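# Pack the levelling wedges under the flap of the kit box

### The job

Lift the hinged flap of the wooden kit box and pack the two wooden levelling wedges into the lower tier under it, lying flat on its floor head to tail so that together they fill the rectangle. Then lower the flap until it is fully shut. Leave the straight block and the other things on the worktop where they are.

Things in the scene. Friction and masses are not known exactly. Their poses are not given: they have to be found in the camera images.
- kit_box: wooden box fixed to the worktop, 134 mm along x. Origin: its underside, below the middle of its deep bay; x points to the hinge side, y to the left seen from the front (the side away from the hinge). It spans y = -75 to +52 mm: the bay, and on the -y side a narrow slot that holds a wooden rib on edge, reaching z = 72 mm.
- bay_floor (a point): middle of the bay's floor (the lower tier), 6 mm above the worktop, axes as the box's. Inside, the bay is 120 mm along x and 89 mm along y; walls 7 mm, tops 58 mm above this floor. The wedges fit only head to tail (110 x 80 mm), straight sides along the two x walls: one with its x along the box's x at y about -22 mm, the other turned half round at y about +22 mm.
- flap (a joint): angle of the flap over the bay, 0 = shut (lying on the wall tops), positive = lifted, stop at 1.85 rad (leaning back past upright). The hinge is stiff (0.2 N m of friction): the flap stays where it is left, and starts shut or a little ajar.
- flap_hinge (a point): middle of the flap's hinge line, in the box frame at x = 67, y = 0, z = 64 mm; the line runs along the box's y. Axes are the flap's and equal the box's when shut. The flap runs to -x: plywood, 134 mm long, 101 mm wide, its faces 0.5 and 6.5 mm above the hinge line, with rails 10 mm high along its two sides (its top is the shallow upper tier).
- flap_bar (a point): middle of the steel handle bar on top of the flap: round, 9 mm thick, 60 mm long, parallel to the hinge line, a post at each end; 34 mm above the flap's upper face, 116 mm from the hinge along the flap (18 mm short of its free edge), 40.5 mm above the hinge line when shut. The bar can turn between the fingers as the flap swings.
- wedge_a_tab (a point): middle of the grip tab of a light-wood levelling wedge, 120 g, lying flat: 20 mm thick, 110 mm long, tapering from 56 mm wide at its -x end (head) to 24 mm at its +x end; straight side -y, slanted side +y. The tab: 12 mm thick along x, 22 mm along y, top 51 mm above the underside. This point: 35 mm above the underside, 20 mm from the straight side, 55 mm from either end.
- wedge_b_tab (a point): the same for the other levelling wedge, identical to the first.
- block_tab (a point): middle of the grip tab of a straight rectangular block of light wood, 110 x 40 x 20 mm with the same tab (long side along x): not a wedge, it is to stay where it is.
- tub_near: round white lidded tub, 87 mm wide, 48 mm tall, loose, stays; origin under its middle.
- tub_far: another such tub.
- bowl: small pale bowl, 105 mm wide, 52 mm tall, loose, stays; origin under its middle.
- cup: stained cup, 77 mm wide and 73 mm tall, with a brush standing in it to 166 mm, loose, stays; origin under its middle.
- loop: loop tool with a wooden handle, 206 mm long and 12 mm thick, lying loose along its own y, stays; origin under its middle.

How it is judged (in metres and radians):
On the way, in this order (a step that is already met when the one before it is completed fails the run):
1. the flap is lifted, to 1.2 rad or more (value of joint flap above 1.2 rad), for 0.2 s.
2. both wedges lie flat in the lower tier (x of wedge_a_tab in the frame of kit_box between -0.008 and 0.008 m and y of wedge_a_tab in the frame of kit_box between -0.031 and 0.031 m and z of wedge_a_tab in the frame of kit_box between 0.036 and 0.045 m and angle between each of wedge_a_tab, wedge_b_tab's own z axis and vertical below 0.06 rad and angle between the x axis of each of wedge_a_tab, wedge_b_tab and the x axis of kit_box, either way round below 0.12 rad and x of wedge_b_tab in the frame of kit_box between -0.008 and 0.008 m and y of wedge_b_tab in the frame of kit_box between -0.031 and 0.031 m and z of wedge_b_tab in the frame of kit_box between 0.036 and 0.045 m), for 0.2 s.
At the end, for the whole second after the job is handed in: Both wedges lie flat (within 0.06 rad, tab centre 36 to 45 mm above the worktop) inside the bay, their centres within 8 mm of its middle along x and 31 mm along y and at least 35 mm apart, their long sides along the box's within 0.12 rad, and the flap is shut to within 0.05 rad (all of step 2 and horizontal distance between wedge_a_tab and wedge_b_tab above 0.035 m and value of joint flap below 0.05 rad); the robot touches nothing.
It fails at once if the straight block is moved by more than 25 mm (distance of block_tab from where it was at the start of the episode above 0.025 m).
It fails at once if a tub is moved by more than 25 mm (distance of any of tub_near, tub_far from where it was at the start of the episode above 0.025 m).
It fails at once if the bowl or the cup is moved by more than 25 mm (distance of any of bowl, cup from where it was at the start of the episode above 0.025 m).
It fails at once if the loop tool is moved by more than 25 mm (distance of loop from where it was at the start of the episode above 0.025 m).
It also fails if it takes over 72 s, if anything falls off the work surface, if the arm or the gripper's body presses on something with over 40 N, if the wrist force passes 120 N, or if a joint passes its speed limit or range.

### The arm

A 6-joint arm with a two-finger parallel gripper is mounted at the origin on a cart in front of the work surface, level with it; the furniture and walls round the work are solid. World frame = base frame: x ahead of the robot, y to its left, z up, the work surface at z = 0. Lengths are in m, angles in degrees, forces in N, time in s.
With the tool pointing down it reaches from about 0.4 to 0.825 m from the base axis. Payload 7 kg.
Tool frame: the origin (TCP) lies midway between the tips of the shut fingers; the grasp point (between the pads) lies 19 mm behind it; z points along the fingers, y is the line along which they close (so a half turn about z gives the same grasp; the last joint's range is limited). The gripper opens to 85 mm and grips with 20 to 120 N. Pads are 22 mm wide; open, the fingers measure 114 mm over their backs; the gripper's body (76 mm by 85 mm) begins 54 mm behind the grasp point. The pads swing forward as they close: fully open they stand 13 mm farther back than shut.
Start: joints at [93.627, 20.546, 0.682, 0, -70.136, -16.507], TCP at [0.15, 0.658, 0.231] pointing down, gripper open.
Joint ranges: [-176.03, 176.03], [-82.01, 121.73], [-58.28, 71.71], [-173.87, 95.51], [-174.79, -0.11], [-173.66, 173.66]. Speed limits (degrees/s): [136.94, 136.94, 172.46, 180, 180, 180].

### API

Orientations are given as [roll, pitch, yaw] about the fixed x, y, z axes, in that order (R = Rz(yaw) Ry(pitch) Rx(roll)).
In Python, from rig import manip gives the robot as it stands.
- The arm moves only by the tool drive_tool, never from a script. Its argument "moves" is one flat list of numbers, 7 for each row, row after row: the shift along the tool's x, y, z in m, then the turn, a rotation vector about the tool's x, y, z in rad, then the opening, from 0 (shut) to 1 (fully open). In form: [tx, ty, tz, ax, ay, az, jaw, tx, ty, tz, ax, ay, az, jaw, ...]. A call has 1 to 5 rows; each row shifts and turns the commanded pose from where the row before left it, along the tool's axes as they then stand; what a row does not reach is not made up. A row lasts 1/12 s, in which the tool goes at most 41.7 mm and 7.16 degrees, less where a joint would pass 70% of its speed; a pose out of reach is approached as far as the arm can. A call with a gripper value outside its range is refused whole. The fingers move at their own pace and stop on an object; "grip_force" is the grip in N (left out, the last holds). Time passes only in rows, so rows that do not move let the fingers close. It gives the time, the measured TCP pose, the force, the opening and the grip force at its end, in the units of the state.
- manip.get_state(): the state, without advancing time (a new reading comes with each control period).
- manip.read_camera(name): name is "scene" or "side" or "wrist"; returns a dict with "image" (384x512x3 uint8, red, green, blue), "camera_matrix" (3x3 intrinsics, pixels), "R" (3x3) and "t" (3): a world point X has camera coordinates R X + t; the wrist camera has in their place "T_tool_cam" (4x4, takes a point from camera to tool coordinates, whose origin is the TCP and whose axes are the flange's). Camera axes: x right, y down, z forward; pixel columns grow to the right and rows downward; lengths in m; the calibration is good to about 2 mm. A picture is of the moment at which its call begins: read the wrist's pose just before it. There is no depth.
- manip.sign_off(): hands the job in; it is judged then, once.
The state is a dict: "time_s": time; "qpos": joint angles; "dq": joint speeds; "effort": joint torques, N m; "tool_pos": TCP position; "tcp_rot": TCP orientation; "force": force on the tool from outside, world axes, zero at the start; "torque": the same for the moment, N m; "finger_gap": opening from 0.0 (shut) to 1.0 (fully open); "finger_force": force on a finger pad.
Only numpy, scipy, OpenCV 4.12 (cv2) and the standard library are available. Lean on these libraries where they do the work, as an engineer would, in place of code of your own. Each camera call takes 0.05 s, during which the arm holds its last target. There are 200 camera calls.

## Working session

There is one attempt and no reset: what is moved stays moved. The work goes in short steps, Python scripts to look and compute and a tool call to move; the robot and the scene stay as the last step left them, time stands still between calls to the robot, and variables do not carry over. Pictures are saved under pics/ and viewed, at most 10 in all, crops included, and the job is handed in when it is done.

Besides the shell and the picture viewer there is one more tool, called after ">>>" by a JSON object that holds its "method" and its "body". drive_tool: Moves the arm, as the interface text tells. Its arguments: {"type":"object","properties":{"moves":{"type":"array"},"grip_force":{"type":"number"}},"required":["moves"]}

```bash
ls; mkdir -p pics; python3 - <<'E'
from rig import manip
import cv2,numpy as np,pickle
d={}
for n in ("scene","side","wrist"):
    s=manip.get_state()
    c=manip.read_camera(n); c['state']=s; d[n]=c
    cv2.imwrite(f"pics/{n}0.png",cv2.resize(c["image"][:,:,::-1],(800,600)))
    print(n,c["camera_matrix"].round(1).tolist(),{k:np.round(c[k],3).tolist() for k in c if k in("R","t","T_tool_cam")})
pickle.dump(d,open("d0.pkl","wb"))
print(manip.get_state())
E
```

```text
pics
scene [[396.0, 0.0, 253.9], [0.0, 396.0, 193.2], [0.0, 0.0, 1.0]] {'R': [[-0.885, -0.465, -0.002], [-0.352, 0.673, -0.651], [0.304, -0.576, -0.759]], 't': [0.558, 0.08, 0.901]}
side [[441.5, 0.0, 255.0], [0.0, 441.5, 192.2], [0.0, 0.0, 1.0]] {'R': [[0.994, 0.112, -0.011], [0.095, -0.885, -0.455], [-0.061, 0.451, -0.89]], 't': [-0.492, 0.201, 0.94]}
wrist [[287.3, 0.0, 249.8], [0.0, 287.3, 193.1], [0.0, 0.0, 1.0]] {'T_tool_cam': [[-0.001, -0.963, -0.269, 0.069], [1.0, -0.0, -0.001, -0.0], [0.001, -0.269, 0.963, -0.142], [0.0, 0.0, 0.0, 1.0]]}
{'time_s': 0.15, 'qpos': array([ 9.36284925e+01,  2.05812139e+01,  6.48517276e-01, -1.36606822e-02,
       -7.01363143e+01, -1.65060839e+01]), 'dq': array([ 0.01887484, -0.04752933,  0.16334222,  0.04809327, -0.02653056,
       -0.09953986]), 'effort': array([-1.26897277e-03, -5.83874846e+01,  2.93646365e+01,  6.94055378e+00,
       -4.33081150e-03, -9.11477656e-06]), 'tool_pos': array([0.15039517, 0.65768196, 0.23061138]), 'tcp_rot': array([ 1.79930184e+02, -7.29424674e-03, -1.28822363e+01]), 'force': array([-0.64755272, -1.50599359, -0.17430267]), 'torque': array([-0.05407315, -0.05367914,  0.0121027 ]), 'finger_force': 0.0, 'finger_gap': 1.0012687956873316}
```

View pics/scene0.png

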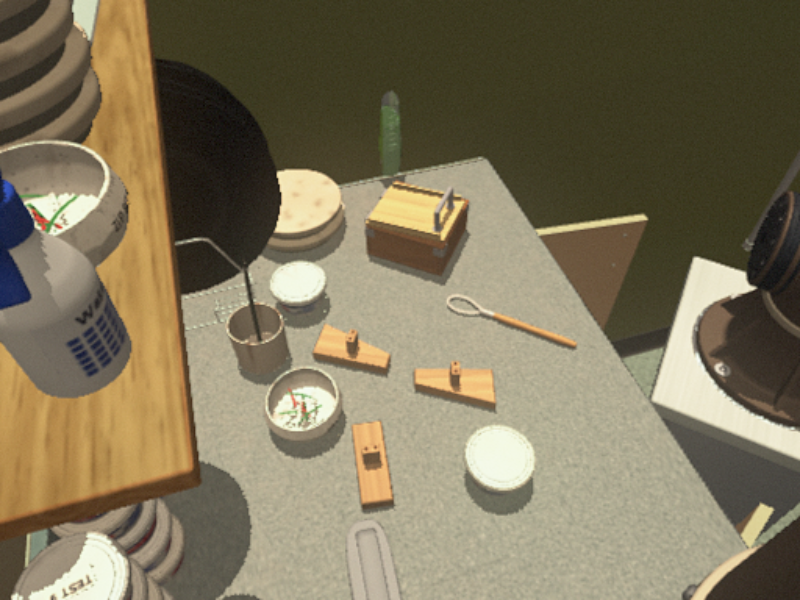

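View pics/side0.png

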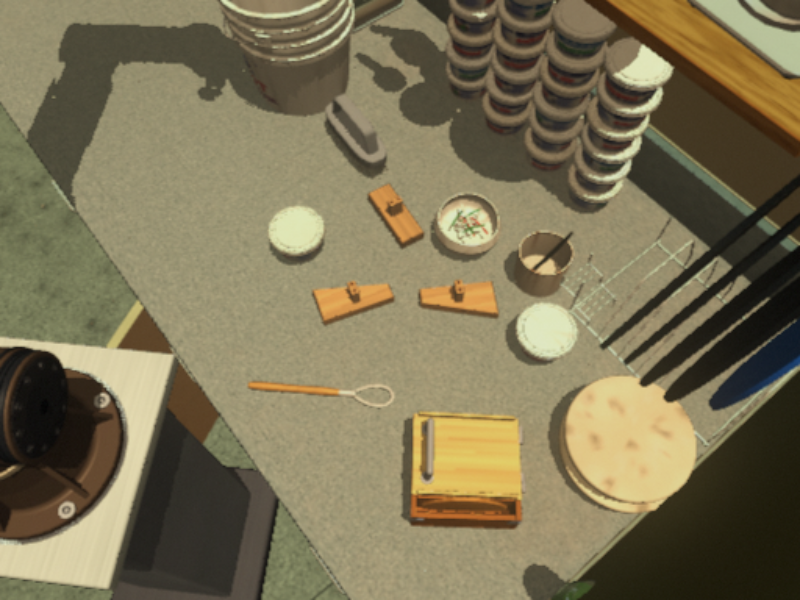

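Scene and side views: the box is at side (465,468), with its bar on the robot side. The wedges are at side (353,300) and (459,297), the straight block at (396,213), the loop tool at (320,390), and the tubs at (297,232) and (547,330). Next I'll make an enlarged crop and colour-mask contours.

```bash
cat > h.py <<'E'
import numpy as np,cv2,pickle
def ray(c,uv):
    R,t,K=np.array(c['R']),np.array(c['t']),np.array(c['camera_matrix'])
    d=R.T@np.linalg.inv(K)@np.array([uv[0],uv[1],1.]); return -R.T@t,d
def onz(c,uv,z):
    o,d=ray(c,uv); return o+d*(z-o[2])/d[2]
def proj(c,X):
    p=np.array(c['camera_matrix'])@(np.array(c['R'])@np.array(X)+np.array(c['t'])); return p[:2]/p[2]
def wristcam(c):
    from scipy.spatial.transform import Rotation as Ro
    s=c['state']; T=np.eye(4); T[:3,:3]=Ro.from_euler('xyz',s['tcp_rot'],degrees=True).as_matrix(); T[:3,3]=s['tool_pos']
    M=np.linalg.inv(T@np.array(c['T_tool_cam'])); c['R']=M[:3,:3]; c['t']=M[:3,3]; return c
def tri(c1,u1,c2,u2):
    (a,d),(b,e)=ray(c1,u1),ray(c2,u2); d=d/np.linalg.norm(d); e=e/np.linalg.norm(e)
    s=np.linalg.lstsq(np.c_[d,-e],b-a,rcond=None)[0]; p,q=a+s[0]*d,b+s[1]*e
    return (p+q)/2,np.linalg.norm(p-q)
E
python3 - <<'E'
from h import *
d=pickle.load(open('d0.pkl','rb'))
for n in('side','scene'):
    c=d[n]; print(n,'cam',ray(c,(0,0))[0].round(3))
    hsv=cv2.cvtColor(c['image'],cv2.COLOR_RGB2HSV)
    m=((hsv[...,0]>6)&(hsv[...,0]<26)&(hsv[...,1]>120)&(hsv[...,2]>110)).astype(np.uint8)*255
    cs,_=cv2.findContours(m,cv2.RETR_EXTERNAL,cv2.CHAIN_APPROX_NONE)
    for k in cs:
        if 250<cv2.contourArea(k)<6000:
            x,y,w,h=cv2.boundingRect(k); ap=cv2.approxPolyDP(k,3,True)[:,0]
            print((x,y,w,h),cv2.contourArea(k),ap.tolist())
a=d['side']['image'][175:212,195:325]; a=cv2.resize(a,None,fx=6,fy=6,interpolation=cv2.INTER_CUBIC)
b=d['side']['image'][258:340,255:340]; b=cv2.resize(b,None,fx=4.5,fy=4.5,interpolation=cv2.INTER_CUBIC)
e=d['scene']['image'][112:178,225:305]; e=cv2.resize(e,None,fx=4.9,fy=4.9,interpolation=cv2.INTER_CUBIC)
im=np.zeros((600,800,3),np.uint8); im[:a.shape[0],:a.shape[1]]=a
im[225:225+b.shape[0],:b.shape[1]]=b[:375]; im[225:225+e.shape[0],400:400+e.shape[1]]=e
cv2.imwrite('pics/crop1.png',im[:,:,::-1])
E
```

```text
side cam [ 0.527 -0.191  0.923]
(262, 263, 72, 71) 4552.0 [[265, 265], [263, 330], [332, 333], [331, 269]]
(200, 180, 52, 26) 719.0 [[251, 188], [248, 182], [226, 180], [200, 186], [207, 205]]
(269, 179, 50, 23) 644.0 [[269, 185], [270, 194], [318, 201], [314, 180], [292, 179], [294, 193], [290, 192], [289, 183]]
(236, 118, 35, 38) 545.5 [[247, 118], [236, 125], [258, 155], [270, 148]]
(389, 0, 123, 90) 3390.0 [[389, 0], [511, 89], [511, 50], [501, 50], [439, 0]]
scene cam [0.248 0.724 0.737]
(226, 270, 26, 53) 912.5 [[243, 270], [226, 272], [232, 322], [251, 319]]
(265, 232, 52, 26) 500.0 [[265, 238], [268, 246], [316, 257], [315, 252], [314, 256], [313, 252], [310, 255], [294, 251], [296, 246], [315, 250], [315, 244], [294, 244], [295, 240], [314, 241], [314, 237], [295, 237], [289, 232], [288, 237]]
(201, 211, 48, 25) 341.0 [[202, 220], [203, 226], [247, 235], [248, 227], [231, 226], [230, 218], [228, 228], [223, 227], [221, 219], [226, 218], [226, 211], [220, 215], [205, 213], [204, 217], [220, 219], [220, 224]]
```

View pics/crop1.png

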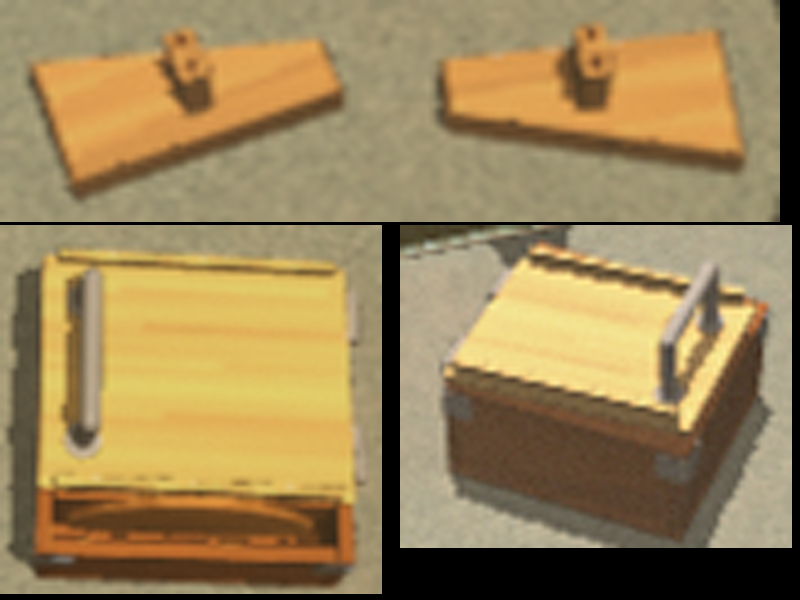

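The crop shows wedge 1 (left) with its head towards −x and wedge 2 with its head towards +x. The box flap is nearly shut, and the bar runs from side-crop (93,272) to (88,432). I'll convert these corners to metres.

```bash
python3 - <<'E'
from h import *
np.set_printoptions(precision=4,suppress=True)
d=pickle.load(open('d0.pkl','rb')); S,C=d['side'],d['scene']
wa=lambda x,y:(195+(x+.5)/6-.5,175+(y+.5)/6-.5)
sb=lambda x,y:(255+(x+.5)/4.5-.5,258+(y-224.5)/4.5-.5)
cb=lambda x,y:(225+(x-399.5)/4.9-.5,112+(y-224.5)/4.9-.5)
for n,L in {'w1':[(35,62),(320,42),(340,90),(78,185)],'w2':[(443,60),(717,33),(742,157),(447,117)]}.items():
    P=[onz(S,wa(*p),.02)[:2] for p in L]
    print(n); 
    for i in range(4):
        v=P[(i+1)%4]-P[i]; print(P[i],'edge len',np.linalg.norm(v).round(4),'ang',np.degrees(np.arctan2(v[1],v[0])).round(1))
for n,p in {'t1':(183,38),'t2':(590,36)}.items(): print(n,'tabtop',onz(S,wa(*p),.051))
print('bar far',tri(S,sb(93,275),C,cb(668,340))); print('bar near?',tri(S,sb(88,430),C,cb(712,268)))
print('bar far alt',tri(S,sb(93,275),C,cb(712,268))); 
print('flap free edge corners',tri(S,sb(46,257),C,cb(685,430)),tri(S,sb(40,488),C,cb(765,305)))
print('flap hinge corners',tri(S,sb(343,270),C,cb(447,370)),tri(S,sb(350,500),C,cb(535,247)))
print('slot rim z=.064',[onz(S,sb(*p),.064) for p in((38,568),(352,580))])
E
```

```text
w1
[0.3373 0.2723] edge len 0.1105 ang 10.7
[0.4459 0.2927] edge len 0.0224 ang -63.1
[0.456  0.2727] edge len 0.1065 ang -151.6
[0.3624 0.2221] edge len 0.0561 ang 116.5
w2
[0.494  0.2899] edge len 0.1069 ang 12.5
[0.5984 0.313 ] edge len 0.0538 ang -76.9
[0.6106 0.2606] edge len 0.1127 ang 177.5
[0.498  0.2656] edge len 0.0247 ang 99.2
t1 tabtop [0.3974 0.2724 0.051 ]
t2 tabtop [0.5489 0.2894 0.051 ]
bar far (array([0.5288, 0.0624, 0.1135]), np.float64(0.0012885532999882409))
bar near? (array([ 0.5334, -0.0013,  0.11  ]), np.float64(0.0027186895248135987))
bar far alt (array([0.5221, 0.0482, 0.1516]), np.float64(0.012714773763610082))
flap free edge corners (array([0.5083, 0.08  , 0.0772]), np.float64(0.003170282514693625)) (array([ 0.5132, -0.0213,  0.0795]), np.float64(0.0029863961357952007))
flap hinge corners (array([0.6382, 0.0901, 0.0707]), np.float64(0.0009207217056076779)) (array([ 0.6425, -0.0113,  0.0769]), np.float64(0.0017319648351575756))
slot rim z=.064 [array([ 0.517 , -0.0504,  0.064 ]), array([ 0.647 , -0.0407,  0.064 ])]
```

```bash
cat >> h.py <<'E'
from scipy.spatial.transform import Rotation as Ro
def plan(x,y,z,yaw,n,start=None):
    """rows (tx ty tz ax ay az) to a tool-down pose"""
    if start is None:
        from rig import manip
        s=manip.get_state(); p=np.array(s['tool_pos']); q=Ro.from_euler('xyz',s['tcp_rot'],degrees=True)
    else: p=np.array(start[:3],float); q=Ro.from_euler('xyz',[180,0,start[3]],degrees=True)
    g=Ro.from_euler('xyz',[180,0,yaw],degrees=True); t=np.array([x,y,z]); w=(q.inv()*g).as_rotvec()
    print('dist',np.linalg.norm(t-p).round(4),'deg',np.degrees(np.linalg.norm(w)).round(1))
    for i in range(n):
        a=(t-p)/(n-i); w=(q.inv()*g).as_rotvec()/(n-i)
        l=q.inv().apply(a).round(3); w=w.round(3); print(*l,*w,sep=', ')
        p=p+q.apply(l); q=q*Ro.from_rotvec(w)
E
python3 -c "
from h import *
plan(.47,.29,.25,-70,13)"
```

```text
dist 0.4876 deg 57.1
0.03, 0.022, -0.001, 0.0, -0.0, 0.077
0.032, 0.02, -0.001, 0.0, -0.0, 0.077
0.033, 0.017, -0.002, 0.0, -0.0, 0.077
0.035, 0.015, -0.001, 0.0, -0.0, 0.077
0.036, 0.012, -0.002, 0.0, -0.0, 0.077
0.036, 0.009, -0.001, 0.0, -0.0, 0.076
0.037, 0.006, -0.002, 0.0, -0.0, 0.077
0.037, 0.003, -0.001, 0.0, -0.0, 0.076
0.037, 0.001, -0.002, 0.0, -0.0, 0.077
0.038, -0.002, -0.001, 0.0, -0.0, 0.076
0.037, -0.005, -0.002, 0.0, -0.0, 0.077
0.037, -0.008, -0.001, 0.0, -0.001, 0.076
0.035, -0.011, -0.002, 0.001, -0.0, 0.077
```

>>> {"method": "drive_tool", "body": {"moves": [0.03, 0.022, -0.001, 0, 0, 0.077, 1, 0.032, 0.02, -0.001, 0, 0, 0.077, 1, 0.033, 0.017, -0.002, 0, 0, 0.077, 1, 0.035, 0.015, -0.001, 0, 0, 0.077, 1, 0.036, 0.012, -0.002, 0, 0, 0.077, 1]}}

```text
time_s: 0.57
tool_pos: [0.2742, 0.5141, 0.238]
tcp_rot: [180.0, -0.0, -35.1]
force: [0.7, 0.1, -0.0]
finger_gap: 0.999
finger_force: 0.0
```

>>> {"method": "drive_tool", "body": {"moves": [0.036, 0.009, -0.001, 0, 0, 0.077, 1, 0.037, 0.006, -0.002, 0, 0, 0.077, 1, 0.037, 0.003, -0.001, 0, 0, 0.077, 1, 0.037, 0.001, -0.002, 0, 0, 0.077, 1, 0.038, -0.002, -0.001, 0, 0, 0.077, 1]}}

```text
time_s: 0.98
tool_pos: [0.3967, 0.3732, 0.2455]
tcp_rot: [-180.0, 0.0, -57.2]
force: [0.6, 0.8, 0.7]
finger_gap: 0.999
finger_force: 0.0
```

>>> {"method": "drive_tool", "body": {"moves": [0.037, -0.005, -0.002, 0, 0, 0.077, 1, 0.037, -0.008, -0.001, 0, 0, 0.077, 1, 0.035, -0.011, -0.002, 0, 0, 0.077, 1, 0, 0, 0, 0, 0, 0, 1, 0, 0, 0, 0, 0, 0, 1]}}

```text
time_s: 1.4
tool_pos: [0.4704, 0.2886, 0.2501]
tcp_rot: [180.0, -0.0, -70.4]
force: [0.2, 1.1, 0.2]
finger_gap: 0.998
finger_force: 0.0
```

```bash
python3 - <<'E'
from rig import manip
from h import *
s=manip.get_state(); c=manip.read_camera("wrist"); c['state']=s; wristcam(c); pickle.dump(c,open('w1.pkl','wb'))
print(s['time_s'],s['tool_pos'],s['tcp_rot'],s['dq'].round(2))
for n,X in {'w1':(.400,.265,.02),'w2':(.5506,.2819,.02),'bar':(.531,.031,.11)}.items(): print(n,proj(c,X))
cv2.imwrite('pics/wrist1.png',cv2.resize(c['image'][:,:,::-1],(800,600),interpolation=cv2.INTER_CUBIC))
E
```

```text
1.4 [0.47038175 0.28857496 0.25012109] [ 1.79979115e+02 -6.25265249e-03 -7.04412887e+01] [ 2.81 -0.08 -0.17 -0.33  0.18  0.06]
w1 [306.82917582 167.66259758]
w2 [193.04551904 141.17899225]
bar [ 288.76882846 -152.16354573]
```

View pics/wrist1.png

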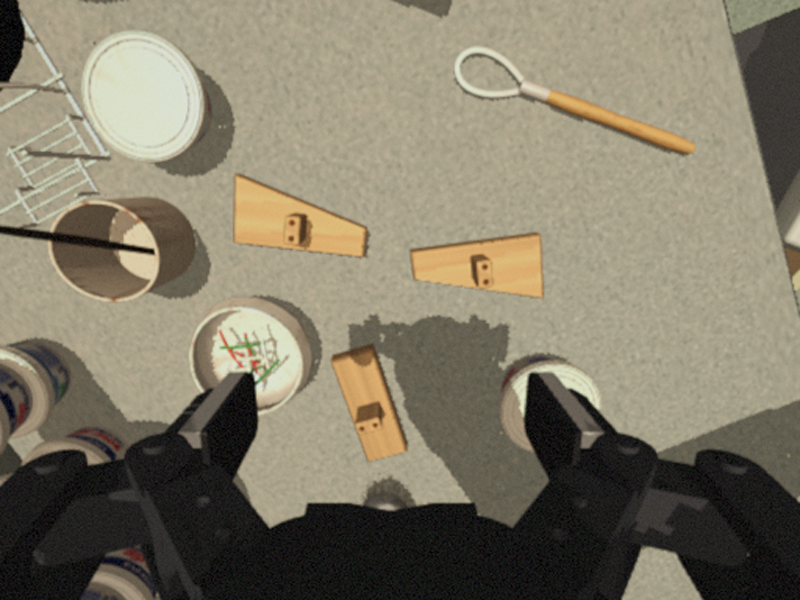

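The wrist view shows wedge 1 at (480,265), wedge 2 at (300,220), the block at (370,405) and the loop tool at upper right. I'll measure the wedges by mask and plan the move to the bar.

```bash
python3 - <<'E'
from h import *
np.set_printoptions(precision=4,suppress=True)
c=pickle.load(open('w1.pkl','rb'))
big=cv2.resize(c['image'],None,fx=4,fy=4,interpolation=cv2.INTER_CUBIC)
hsv=cv2.cvtColor(big,cv2.COLOR_RGB2HSV)
m=((hsv[...,0]>5)&(hsv[...,0]<24)&(hsv[...,1]>95)&(hsv[...,2]>90)).astype(np.uint8)*255
m=cv2.morphologyEx(m,cv2.MORPH_CLOSE,np.ones((9,9))); m[:400]=0; m[780:]=0
cs,_=cv2.findContours(m,cv2.RETR_EXTERNAL,cv2.CHAIN_APPROX_NONE)
for k in sorted(cs,key=cv2.contourArea)[-5:]:
    if cv2.contourArea(k)<5000: continue
    h=cv2.convexHull(k)
    for e in range(4,30):
        a=cv2.approxPolyDP(h,e,True)[:,0]
        if len(a)<=4: break
    if len(a)!=4: print(cv2.boundingRect(k));continue
    # refine: fit line to contour points near each edge
    P=k[:,0].astype(float); L=[]
    for i in range(4):
        p,q=a[i].astype(float),a[(i+1)%4].astype(float); v=q-p; l=np.linalg.norm(v); v/=l
        r=P-p; s=r@v; dd=np.abs(r@[-v[1],v[0]]); sel=P[(s>.12*l)&(s<.88*l)&(dd<10)]
        f=cv2.fitLine(sel.astype(np.float32),cv2.DIST_HUBER,0,.01,.01).ravel(); L.append(np.cross([f[2],f[3],1],[f[2]+f[0],f[3]+f[1],1]))
    X=[]
    for i in range(4):
        u=np.cross(L[i-1],L[i]); X.append(onz(c,((u[0]/u[2]+.5)/4-.5,(u[1]/u[2]+.5)/4-.5),.02)[:2])
    print(cv2.contourArea(k),a.tolist())
    for i in range(4):
        v=X[(i+1)%4]-X[i]; print(X[i],'len',np.linalg.norm(v).round(4),'ang',np.degrees(np.arctan2(v[1],v[0])).round(2))
r=lambda x,y:((x+.5)/1.5625-.5,(y+.5)/1.5625-.5)
for n,p in {'t1':(484,265),'t2':(294,222)}.items(): print(n,'tabtop',onz(c,r(*p),.051))
print('cup',onz(c,r(105,250),.073),'brush'); 
plan(.531,.031,.20,-85.9,8)
E
```

```text
40118.0 [[1383, 601], [1389, 761], [1060, 712], [1053, 639]]
[0.3627 0.225 ] len 0.0565 ang 117.1
[0.337  0.2753] len 0.1126 ang 10.94
[0.4476 0.2967] len 0.0249 ang -62.1
[0.4592 0.2746] len 0.1085 ang -152.77
43178.5 [[602, 447], [936, 581], [932, 654], [601, 620]]
[0.612  0.2629] len 0.1136 ang 176.86
[0.4986 0.2691] len 0.0243 ang 102.97
[0.4932 0.2928] len 0.1089 ang 13.18
[0.5992 0.3177] len 0.0563 ang -76.84
t1 tabtop [0.4039 0.2625 0.051 ]
t2 tabtop [0.5513 0.2799 0.051 ]
cup [0.6694 0.3405 0.073 ] brush
dist 0.2704 deg 15.6
0.033, 0.004, 0.006, 0.0, -0.0, 0.034
0.033, 0.002, 0.006, 0.0, -0.0, 0.034
0.033, 0.001, 0.006, 0.0, -0.0, 0.034
0.033, 0.0, 0.006, 0.0, -0.0, 0.034
0.033, -0.001, 0.007, 0.0, -0.0, 0.034
0.033, -0.002, 0.006, 0.0, -0.0, 0.034
0.034, -0.003, 0.007, 0.0, -0.0, 0.034
0.033, -0.003, 0.006, 0.0, -0.0, 0.034
```

>>> {"method": "drive_tool", "body": {"moves": [0.033, 0.004, 0, 0, 0, 0.034, 1, 0.033, 0.002, 0, 0, 0, 0.034, 1, 0.033, 0.001, 0, 0, 0, 0.034, 1, 0.033, 0, 0, 0, 0, 0.034, 1, 0.033, -0.001, 0, 0, 0, 0.034, 1]}}

```text
time_s: 1.87
tool_pos: [0.5084, 0.1297, 0.2503]
tcp_rot: [-180.0, 0.0, -79.9]
force: [0.2, 0.2, -0.4]
finger_gap: 1.0
finger_force: 0.0
```

>>> {"method": "drive_tool", "body": {"moves": [0.033, -0.002, 0, 0, 0, 0.034, 1, 0.034, -0.003, 0, 0, 0, 0.034, 1, 0.033, -0.003, 0, 0, 0, 0.034, 1, 0, 0, 0, 0, 0, 0, 1, 0, 0, 0, 0, 0, 0, 1]}}

```text
time_s: 2.28
tool_pos: [0.5307, 0.0315, 0.2501]
tcp_rot: [180.0, -0.0, -85.9]
force: [0.1, 1.5, 0.6]
finger_gap: 1.0
finger_force: 0.0
```

```bash
python3 - <<'E'
from rig import manip
from h import *
s=manip.get_state(); c=manip.read_camera("wrist"); c['state']=s; wristcam(c); pickle.dump(c,open('w2.pkl','wb'))
print(s['time_s'],s['tool_pos'],s['tcp_rot'],s['dq'].round(2))
cv2.imwrite('pics/wrist2.png',cv2.resize(c['image'][:,:,::-1],(800,600),interpolation=cv2.INTER_CUBIC))
E
```

```text
2.2833 [0.53067217 0.03150391 0.25008281] [ 1.79977780e+02 -7.55943109e-04 -8.58591906e+01] [ 2.12 -0.12  0.03 -0.21  0.09 -0.52]
```

View pics/wrist2.png

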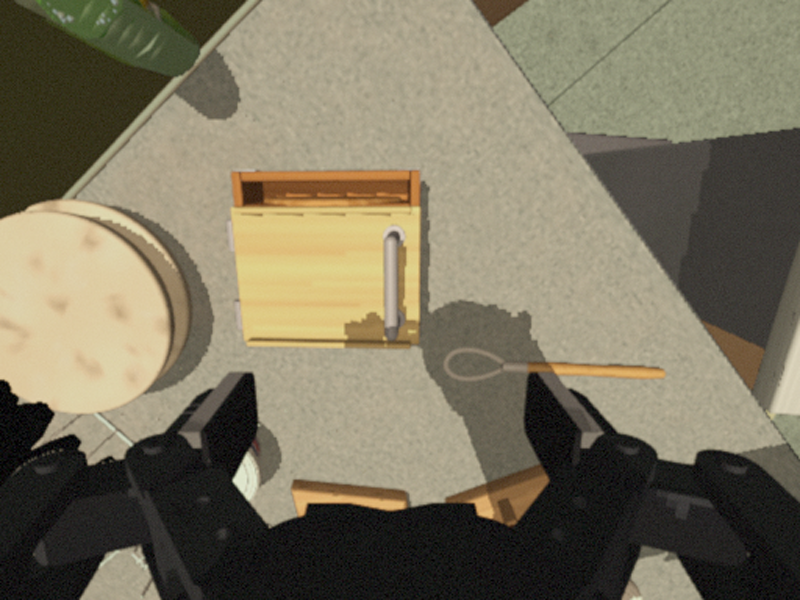

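The wrist view shows the box square with the image. Its slot rim corners are (232,171) and (420,171), the flap's far corners are (245,346) and (419,346), and the bar runs from (391,232) to (391,335).

```bash
python3 - <<'E'
from h import *
np.set_printoptions(precision=4,suppress=True)
c=pickle.load(open('w2.pkl','rb')); S=pickle.load(open('d0.pkl','rb'))['side']
r=lambda x,y:((x+.5)/1.5625-.5,(y+.5)/1.5625-.5)
sb=lambda x,y:(255+(x+.5)/4.5-.5,258+(y-224.5)/4.5-.5)
A,B=onz(c,r(232,171),.064),onz(c,r(420,171),.064)
v=B-A; yaw=np.arctan2(-v[1],-v[0]); print('rim',A,B,np.linalg.norm(v),np.degrees(yaw)); 
yw=np.radians(4.0); ux,uy=np.array([np.cos(yw),np.sin(yw)]),np.array([-np.sin(yw),np.cos(yw)])
print('origin from rim',((A+B)/2)[:2]+.075*uy)
D,E=onz(c,r(245,346),.0805),onz(c,r(419,346),.0805); print('flap far',D,E,np.linalg.norm(D-E),'orig',((D+E)/2)[:2]-.0505*uy)
p=onz(c,r(391,232),.105),onz(c,r(391,335),.105); print('bar',p,np.linalg.norm(p[0]-p[1]),'origin',((p[0]+p[1])/2)[:2]+.049*ux)
for a,b in(((391,335),(93,275)),((391,232),(88,430))): print('bar tri',tri(c,r(*a),S,sb(*b)))
E
```

```text
rim [ 0.6475 -0.0319  0.064 ] [ 0.5159 -0.0414  0.064 ] 0.13191782092557366 4.108013643143993
origin from rim [0.5764 0.0382]
flap far [0.6352 0.0922 0.0805] [0.5066 0.083  0.0805] 0.12893822451741435 orig [0.5744 0.0372]
bar (array([ 0.5336, -0.0022,  0.105 ]), array([0.5286, 0.0671, 0.105 ])) 0.06951826563756716 origin [0.58   0.0358]
bar tri (array([0.5288, 0.0564, 0.1336]), np.float64(0.001547438270658821))
bar tri (array([ 0.5329, -0.0036,  0.1173]), np.float64(0.001698714999311276))
```

>>> {"method": "drive_tool", "body": {"moves": [0, 0, 0.04, 0, 0, 0, 0.5, 0, 0, 0.04, 0, 0, 0, 0.5, 0, 0, 0.04, 0, 0, 0, 0.5, 0, 0, 0.027, 0, 0, 0, 0.5, 0, 0, 0.01, 0, 0, 0, 0.4], "grip_force": 25}}

```text
time_s: 2.75
tool_pos: [0.528, 0.0328, 0.0893]
tcp_rot: [179.6, -0.1, -85.7]
force: [-0.5, 0.8, -0.7]
finger_gap: 0.401
finger_force: 0.0
```

>>> {"method": "drive_tool", "body": {"moves": [0, 0, 0, 0, 0, 0, 0, 0, 0, 0, 0, 0, 0, 0, 0, 0, 0, 0, 0, 0, 0, 0, 0, 0, 0, 0, 0, 0, 0, 0, 0, 0, 0, 0, 0], "grip_force": 25}}

```text
time_s: 3.17
tool_pos: [0.531, 0.0329, 0.0948]
tcp_rot: [-179.9, 0.1, -85.8]
force: [-4.1, 4.7, -1.5]
finger_gap: 0.094
finger_force: 24.9
```

```bash
python3 - <<'E'
import numpy as np
r,p=np.hypot(.116,.0405),np.arctan2(.0405,-.116)
t=np.linspace(.06,1.76,11); a=p-t
for k in range(10): print((-r*(np.cos(a[k+1])-np.cos(a[k]))).round(4),(-r*(np.sin(a[k+1])-np.sin(a[k]))).round(4), 'th',t[k+1].round(2),'u,z rel hinge',(r*np.cos(a[k+1])).round(4),(r*np.sin(a[k+1])).round(4))
E
```

```text
-0.0097 -0.0185 th 0.23 u,z rel hinge -0.1037 0.0659
-0.0126 -0.0166 th 0.4 u,z rel hinge -0.0911 0.0825
-0.0153 -0.0142 th 0.57 u,z rel hinge -0.0758 0.0967
-0.0175 -0.0114 th 0.74 u,z rel hinge -0.0584 0.1081
-0.0191 -0.0083 th 0.91 u,z rel hinge -0.0392 0.1164
-0.0203 -0.005 th 1.08 u,z rel hinge -0.019 0.1214
-0.0208 -0.0015 th 1.25 u,z rel hinge 0.0019 0.1229
-0.0208 0.0021 th 1.42 u,z rel hinge 0.0226 0.1208
-0.0201 0.0056 th 1.59 u,z rel hinge 0.0427 0.1152
-0.0189 0.0089 th 1.76 u,z rel hinge 0.0616 0.1063
```

>>> {"method": "drive_tool", "body": {"moves": [0, -0.005, -0.009, 0, 0, 0, 0, 0, -0.005, -0.009, 0, 0, 0, 0, 0, -0.013, -0.017, 0, 0, 0, 0, 0, -0.015, -0.014, 0, 0, 0, 0, 0, 0, 0, 0, 0, 0, 0], "grip_force": 35}}

```text
time_s: 3.58
tool_pos: [0.5721, 0.0361, 0.1473]
tcp_rot: [-179.6, 0.1, -85.7]
force: [-8.2, 6.3, 12.6]
finger_gap: 0.087
finger_force: 35.9
```

>>> {"method": "drive_tool", "body": {"moves": [0, -0.018, -0.011, 0, 0, 0, 0, 0, -0.019, -0.008, 0, 0, 0, 0, 0, -0.02, -0.005, 0, 0, 0, 0, 0, 0, 0, 0, 0, 0, 0, 0, 0, 0, 0, 0, 0, 0], "grip_force": 35}}

```text
time_s: 4.0
tool_pos: [0.629, 0.0402, 0.1703]
tcp_rot: [-179.6, 0.1, -85.8]
force: [-0.2, 5.0, 6.8]
finger_gap: 0.085
finger_force: 35.3
```

>>> {"method": "drive_tool", "body": {"moves": [0, -0.021, -0.001, 0, 0, 0, 0, 0, -0.021, 0.002, 0, 0, 0, 0, 0, -0.02, 0.006, 0, 0, 0, 0, 0, -0.015, 0.007, 0, 0, 0, 0, 0, 0, 0, 0, 0, 0, 0], "grip_force": 35}}

```text
time_s: 4.42
tool_pos: [0.7067, 0.0458, 0.1542]
tcp_rot: [-179.6, 0.0, -85.8]
force: [3.2, 3.2, 1.3]
finger_gap: 0.09
finger_force: 34.8
```

>>> {"method": "drive_tool", "body": {"moves": [0, 0, 0, 0, 0, 0, 0, 0, 0, 0, 0, 0, 0, 0, 0, 0, 0, 0, 0, 0, 0]}}

```text
time_s: 4.67
tool_pos: [0.7047, 0.0456, 0.1553]
tcp_rot: [-179.6, 0.1, -85.8]
force: [3.5, 4.0, 2.2]
finger_gap: 0.089
finger_force: 34.9
```

```bash
python3 - <<'E'
from rig import manip
from h import *
c=manip.read_camera("scene"); S=manip.read_camera("side")
im=np.zeros((600,800,3),np.uint8)
im[:,:400]=cv2.resize(S['image'][170:365,240:370],(400,600)); im[:,400:]=cv2.resize(c['image'][60:195,215:305],(400,600))
cv2.imwrite('pics/flapup.png',im[:,:,::-1])
E
```

```text
(no output)
```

View pics/flapup.png

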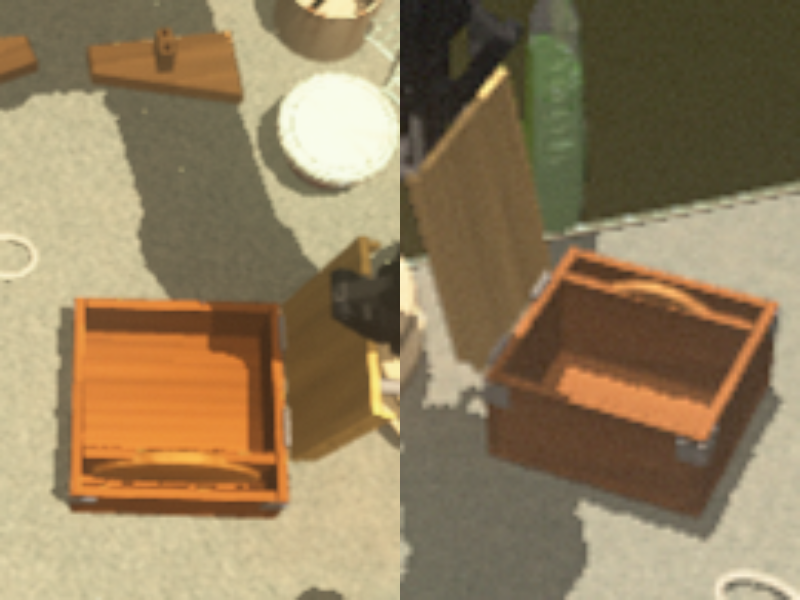

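The side and scene crops show the flap open past upright at about 1.75 rad and the bay empty, with its rim at side-crop (75,299) to (288,505). Next: release the bar, rise, and go to wedge 1, checking the rim on the way.

>>> {"method": "drive_tool", "body": {"moves": [0, 0, 0, 0, 0, 0, 0.25, 0, 0, 0, 0, 0, 0, 0.25, 0, 0, -0.02, 0, 0, 0, 0.25, 0, 0, -0.03, 0, 0, 0, 0.25, 0, 0, -0.035, 0, 0, 0, 0.25]}}

```text
time_s: 5.18
tool_pos: [0.7006, 0.0437, 0.2366]
tcp_rot: [179.7, -0.1, -85.8]
force: [0.2, 0.1, 0.5]
finger_gap: 0.247
finger_force: 0.0
```

```bash
python3 - <<'E'
from rig import manip
from h import *
np.set_printoptions(precision=4,suppress=True)
plan(.403,.266,.17,-62.8,10,start=[.7047,.0456,.25,-85.8])
S=manip.read_camera("side"); r=lambda x,y:(240+(x+.5)/3.077-.5,170+(y+.5)/3.077-.5)
P=[onz(S,r(*p),.064)[:2] for p in((77,300),(284,305),(288,505),(70,500))]
for i in range(4):
    v=P[(i+1)%4]-P[i]; print(P[i],np.linalg.norm(v).round(4),np.degrees(np.arctan2(v[1],v[0])).round(2))
m=sum(P)/4; yw=np.radians(4.1); print('origin',m+.0115*np.array([-np.sin(yw),np.cos(yw)]))
print(manip.get_state()['tool_pos'])
E
```

```text
dist 0.3821 deg 23.0
-0.024, 0.028, 0.008, 0.0, 0.0, -0.04
-0.025, 0.028, 0.008, -0.0, 0.0, -0.04
-0.026, 0.026, 0.008, -0.0, 0.0, -0.04
-0.028, 0.025, 0.008, -0.0, 0.0, -0.04
-0.028, 0.024, 0.008, -0.0, 0.0, -0.04
-0.03, 0.023, 0.008, -0.0, 0.0, -0.04
-0.03, 0.022, 0.008, -0.0, 0.0, -0.04
-0.031, 0.021, 0.008, -0.0, 0.0, -0.04
-0.032, 0.02, 0.008, -0.0, 0.0, -0.041
-0.033, 0.018, 0.008, -0.0, 0.0, -0.04
[0.5068 0.0786] 0.1347 4.82
[0.641  0.0899] 0.1258 -86.98
[ 0.6476 -0.0357] 0.1327 -174.93
[ 0.5154 -0.0475] 0.1264 93.94
origin [0.5769 0.0328]
[0.7043 0.0436 0.2468]
```

>>> {"method": "drive_tool", "body": {"moves": [-0.024, 0.028, 0.008, 0, 0, -0.04, 0.5, -0.025, 0.028, 0.008, 0, 0, -0.04, 0.5, -0.026, 0.026, 0.008, 0, 0, -0.04, 0.5, -0.028, 0.025, 0.008, 0, 0, -0.04, 0.5, -0.028, 0.024, 0.008, 0, 0, -0.04, 0.5]}}

```text
time_s: 5.65
tool_pos: [0.5508, 0.1541, 0.1972]
tcp_rot: [-180.0, -0.0, -74.3]
force: [0.4, 0.4, 0.4]
finger_gap: 0.497
finger_force: 0.0
```

>>> {"method": "drive_tool", "body": {"moves": [-0.03, 0.023, 0.008, 0, 0, -0.04, 0.5, -0.03, 0.022, 0.008, 0, 0, -0.04, 0.5, -0.031, 0.021, 0.008, 0, 0, -0.04, 0.5, -0.032, 0.02, 0.008, 0, 0, -0.041, 0.5, -0.033, 0.018, 0.008, 0, 0, -0.04, 0.5]}}

```text
time_s: 6.07
tool_pos: [0.3992, 0.2646, 0.1574]
tcp_rot: [-180.0, 0.0, -62.8]
force: [0.2, 1.3, 0.2]
finger_gap: 0.5
finger_force: 0.0
```

>>> {"method": "drive_tool", "body": {"moves": [0, 0, 0, 0, 0, 0, 0.5, 0, 0, 0, 0, 0, 0, 0.5]}}

```text
time_s: 6.23
tool_pos: [0.3993, 0.2653, 0.1576]
tcp_rot: [180.0, -0.0, -62.6]
force: [-0.3, -0.1, 0.1]
finger_gap: 0.501
finger_force: 0.0
```

```bash
python3 - <<'E'
from rig import manip
from h import *
s=manip.get_state(); c=manip.read_camera("wrist"); c['state']=s; wristcam(c); pickle.dump(c,open('w3.pkl','wb'))
print(s['time_s'],s['tool_pos'],s['tcp_rot'])
for X in((.4028,.2655,.051),(.403,.266,.02),(.5508,.2858,.051)): print(proj(c,X)*1.5625)
cv2.imwrite('pics/wrist3.png',cv2.resize(c['image'][:,:,::-1],(800,600),interpolation=cv2.INTER_CUBIC))
plan(.403,.266,.025,-62.8,5)
E
```

```text
6.2333 [0.39926883 0.26525941 0.15756406] [ 1.79998443e+02 -1.03800365e-02 -6.26145906e+01]
[386.2253856  297.16966429]
[385.97667198 285.13853389]
[126.98469683 208.44409499]
dist 0.1328 deg 0.1
0.0, -0.001, 0.027, -0.0, -0.0, 0.0
0.0, -0.0, 0.026, -0.0, -0.0, 0.0
0.0, -0.001, 0.027, -0.0, -0.0, 0.0
0.0, -0.0, 0.026, -0.0, -0.0, 0.001
0.0, -0.001, 0.027, -0.0, -0.0, 0.0
```

View pics/wrist3.png

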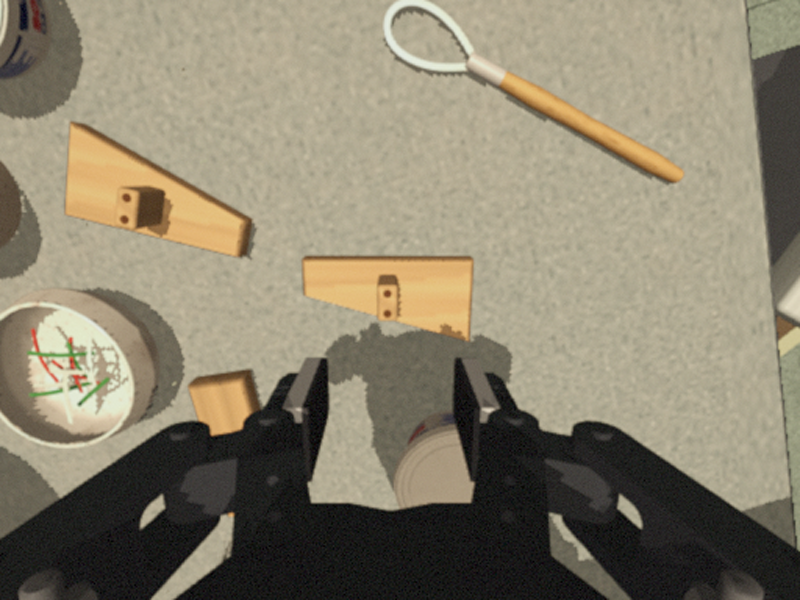

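Tab 1's top is at (388,299), within 1 mm of the prediction, and tab 2's at (126,207) matches too. Descend and grip.

>>> {"method": "drive_tool", "body": {"moves": [0, -0.002, 0.035, 0, 0, 0, 0.5, 0, 0, 0.035, 0, 0, 0, 0.5, 0, 0, 0.035, 0, 0, 0, 0.5, 0, 0, 0.029, 0, 0, 0, 0.4, 0, 0, 0, 0, 0, 0, 0.4], "grip_force": 40}}

```text
time_s: 6.7
tool_pos: [0.4038, 0.2645, 0.0208]
tcp_rot: [179.9, -0.1, -62.9]
force: [-0.8, -0.6, -0.6]
finger_gap: 0.4
finger_force: 0.0
```

>>> {"method": "drive_tool", "body": {"moves": [0, 0, 0, 0, 0, 0, 0, 0, 0, 0, 0, 0, 0, 0, 0, 0, 0, 0, 0, 0, 0, 0, 0, 0, 0, 0, 0, 0], "grip_force": 40}}

```text
time_s: 7.03
tool_pos: [0.4031, 0.2653, 0.0238]
tcp_rot: [-180.0, 0.0, -62.9]
force: [-0.6, 0.5, -1.5]
finger_gap: 0.134
finger_force: 40.6
```

>>> {"method": "drive_tool", "body": {"moves": [0, 0, -0.01, 0, 0, 0, 0, 0, 0, -0.03, 0, 0, 0, 0, 0, 0, -0.04, 0, 0, 0, 0, 0, 0, -0.04, 0, 0, 0, 0, 0, 0, -0.04, 0, 0, 0, 0]}}

```text
time_s: 7.45
tool_pos: [0.4023, 0.2649, 0.1856]
tcp_rot: [-180.0, 0.0, -62.9]
force: [0.6, 2.0, -1.5]
finger_gap: 0.131
finger_force: 40.6
```

```bash
python3 - <<'E'
from h import *
plan(.578,.010,.185,-85.9,9)
E
```

```text
dist 0.3096 deg 23.0
0.034, -0.004, 0.0, -0.0, 0.0, 0.045
0.034, -0.006, 0.0, -0.0, 0.0, 0.045
0.034, -0.008, 0.0, -0.0, 0.0, 0.045
0.033, -0.009, 0.0, -0.0, 0.0, 0.045
0.033, -0.01, 0.0, -0.0, 0.0, 0.044
0.032, -0.012, 0.0, -0.0, 0.0, 0.045
0.032, -0.013, 0.0, -0.0, 0.0, 0.044
0.031, -0.015, 0.0, -0.0, 0.0, 0.045
0.03, -0.016, 0.001, -0.0, 0.0, 0.044
```

>>> {"method": "drive_tool", "body": {"moves": [0.034, -0.004, 0, 0, 0, 0.045, 0, 0.034, -0.006, 0, 0, 0, 0.045, 0, 0.034, -0.008, 0, 0, 0, 0.045, 0, 0.033, -0.009, 0, 0, 0, 0.045, 0, 0.033, -0.01, 0, 0, 0, 0.045, 0]}}

```text
time_s: 7.87
tool_pos: [0.5006, 0.1219, 0.1841]
tcp_rot: [-179.9, 0.0, -75.8]
force: [0.3, 0.5, -1.4]
finger_gap: 0.128
finger_force: 40.6
```

>>> {"method": "drive_tool", "body": {"moves": [0.032, -0.012, 0, 0, 0, 0.045, 0, 0.032, -0.013, 0, 0, 0, 0.044, 0, 0.031, -0.015, 0, 0, 0, 0.045, 0, 0.03, -0.016, 0, 0, 0, 0.044, 0, 0, 0, 0, 0, 0, 0, 0]}}

```text
time_s: 8.28
tool_pos: [0.58, 0.0062, 0.1833]
tcp_rot: [-180.0, -0.1, -86.3]
force: [0.2, 0.6, -1.2]
finger_gap: 0.129
finger_force: 40.6
```

>>> {"method": "drive_tool", "body": {"moves": [0, 0, 0, 0, 0, 0, 0, 0, 0, 0, 0, 0, 0, 0]}}

```text
time_s: 8.45
tool_pos: [0.5775, 0.0101, 0.1832]
tcp_rot: [180.0, 0.0, -86.0]
force: [-1.2, 0.3, -1.0]
finger_gap: 0.131
finger_force: 40.6
```

```bash
python3 - <<'E'
from rig import manip
from h import *
s=manip.get_state(); c=manip.read_camera("wrist"); c['state']=s; wristcam(c); pickle.dump(c,open('w4.pkl','wb'))
print(s['time_s'],s['tool_pos'],s['tcp_rot'])
cv2.imwrite('pics/wrist4.png',cv2.resize(c['image'][:,:,::-1],(800,600),interpolation=cv2.INTER_CUBIC))
E
```

```text
8.45 [0.57748132 0.01007165 0.18324883] [ 1.79979393e+02  1.29363790e-02 -8.59829646e+01]
```

View pics/wrist4.png

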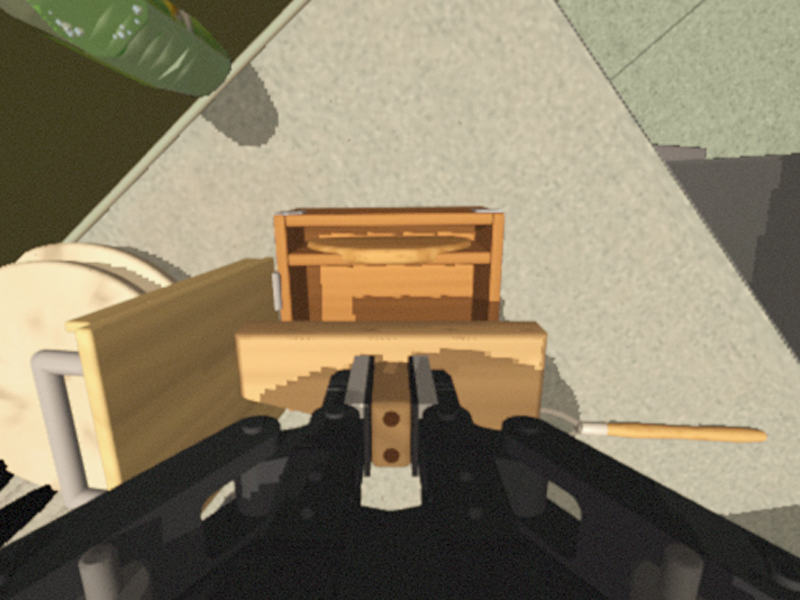

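The wrist view shows the held wedge, its straight-side top edge running (238,336) to (546,336), over the open bay. The bay's divider edge is at y≈263 and the outer rim corners are (277,213) and (502,213). I'll compute the fit.

```bash
python3 - <<'E'
from h import *
np.set_printoptions(precision=4,suppress=True)
c=pickle.load(open('w4.pkl','rb')); s=c['state']; r=lambda x,y:((x+.5)/1.5625-.5,(y+.5)/1.5625-.5)
yw=np.radians(4.1); U=np.array([[np.cos(yw),np.sin(yw)],[-np.sin(yw),np.cos(yw)]])
tcp=U@s['tool_pos'][:2]; print('tcp in rotated axes',tcp)
f=lambda x,y,z:U@onz(c,r(x,y),z)[:2]
print('rim outer slot side',f(277,213,.064),f(502,213,.064),'-> origin y',f(390,213,.064)[1]+.075)
print('rim inner slot wall',f(390,225,.064),'-> origin y',f(390,225,.064)[1]+.068)
print('divider bay edge',f(390,263,.064),'-> origin y',f(390,263,.064)[1]+.0445)
a,b=f(290,300,.064),f(489,300,.064); print('bay inner x walls',a,b,'origin x',(a+b)[0]/2)
zt=s['tool_pos'][2]-.0238+.02
a,b=f(238,336,zt),f(546,336,zt); print('wedge straight top',a,b,'mid rel tcp',(a+b)/2-tcp)
a,b=f(237,322,zt-.02),f(545,322,zt-.02); print('wedge straight bottom',a,b,'mid rel tcp',(a+b)/2-tcp)
# box edge rows by colour transitions
hsv=cv2.cvtColor(c['image'],cv2.COLOR_RGB2HSV); col=hsv[125:215,235:265].astype(int).mean(1).round(0).astype(int)
print([(125+i,*v[1:]) for i,v in enumerate(col[:55])])
E
```

```text
tcp in rotated axes [ 0.5767 -0.0312]
rim outer slot side [ 0.6425 -0.0791] [ 0.5136 -0.0788] -> origin y -0.003968952860239822
rim inner slot wall [ 0.5778 -0.0722] -> origin y -0.004156990803946811
divider bay edge [ 0.5778 -0.0499] -> origin y -0.005429970672886961
bay inner x walls [ 0.6383 -0.0274] [ 0.5181 -0.0271] origin x 0.5781642523306323
wedge straight top [ 0.6303 -0.0463] [ 0.5241 -0.046 ] mid rel tcp [ 0.0005 -0.0149]
wedge straight bottom [ 0.6373 -0.0448] [ 0.5176 -0.0445] mid rel tcp [ 0.0007 -0.0134]
[(125, np.int64(41), np.int64(203)), (126, np.int64(41), np.int64(203)), (127, np.int64(42), np.int64(202)), (128, np.int64(42), np.int64(200)), (129, np.int64(41), np.int64(200)), (130, np.int64(41), np.int64(200)), (131, np.int64(43), np.int64(195)), (132, np.int64(61), np.int64(168)), (133, np.int64(143), np.int64(124)), (134, np.int64(173), np.int64(112)), (135, np.int64(170), np.int64(114)), (136, np.int64(169), np.int64(150)), (137, np.int64(163), np.int64(198)), (138, np.int64(159), np.int64(221)), (139, np.int64(158), np.int64(227)), (140, np.int64(157), np.int6
[... 751 characters left out ...]
61, np.int64(141), np.int64(239)), (162, np.int64(140), np.int64(246)), (163, np.int64(141), np.int64(245)), (164, np.int64(141), np.int64(243)), (165, np.int64(142), np.int64(243)), (166, np.int64(141), np.int64(240)), (167, np.int64(144), np.int64(227)), (168, np.int64(153), np.int64(199)), (169, np.int64(164), np.int64(180)), (170, np.int64(160), np.int64(213)), (171, np.int64(156), np.int64(233)), (172, np.int64(157), np.int64(233)), (173, np.int64(158), np.int64(230)), (174, np.int64(157), np.int64(229)), (175, np.int64(159), np.int64(227)), (176, np.int64(158), np.int64(228)), (177, np.int64(157), np.int64(228)), (178, np.int64(156), np.int64(228)), (179, np.int64(157), np.int64(227))]
```

```bash
python3 - <<'E'
from h import *
np.set_printoptions(precision=1,suppress=True)
c=pickle.load(open('w4.pkl','rb')); s=c['state']
T=Ro.from_euler('xyz',s['tcp_rot'],degrees=True)
def pt(x,y,z): return (proj(c,T.apply([x,y,z])+s['tool_pos'])+.5)*1.5625-.5
# wedge frame in tool: underside at tool z=+.0238 ; tool x=+.02 straight side
for n,q in {'top':(.02,.0038),'bot':(.02,.0238)}.items(): print(n,pt(q[0],-.055,q[1]),pt(q[0],.055,q[1]))
print('tabtop edges x+-11mm',pt(.011,0,-.0272),pt(-.011,0,-.0272),'tabtop y',pt(0,-.006,-.0272),pt(0,.006,-.0272))
yw=np.radians(4.1); ux=np.array([np.cos(yw),np.sin(yw),0]); uy=np.array([-np.sin(yw),np.cos(yw),0])
O=np.array([.5775,.0365,0])
pb=lambda x,y,z:(proj(c,O+ux*x+uy*y+[0,0,z])+.5)*1.5625-.5
for q in((.067,-.075,.064),(-.067,-.075,.064),(.067,-.075,0),(0,-.068,.064),(0,-.0515,.064),(0,-.0445,.064),(.06,-.0445,.064),(-.06,-.0445,.064),(.06,-.0445,.006),(-.06,-.0445,.006)): print(q,pb(*q))
b=pickle.load(open('w3.pkl','rb')); r=lambda x,y:((x+.5)/1.5625-.5,(y+.5)/1.5625-.5)
print(np.linalg.norm(onz(b,r(303.5,257),.02)-onz(b,r(472.5,257),.02)).round(4))
e=cv2.resize(c['image'][125:250,145:365],None,fx=3.6,fy=3.6,interpolation=cv2.INTER_CUBIC); cv2.imwrite('pics/c4.png',e[:,:,::-1])
E
```

```text
top [232.5 322. ] [554.3 321.7]
bot [250.1 305.8] [536.  305.5]
tabtop edges x+-11mm [394.3 386.8] [394.2 455.1] tabtop y [373.4 421.7] [415.1 421.7]
(0.067, -0.075, 0.064) [271.4 211.6]
(-0.067, -0.075, 0.064) [505.5 211.1]
(0.067, -0.075, 0) [294.3 204.8]
(0, -0.068, 0.064) [388.5 223.7]
(0, -0.0515, 0.064) [388.6 252.1]
(0, -0.0445, 0.064) [388.7 263.9]
(0.06, -0.0445, 0.064) [287.  264.2]
(-0.06, -0.0445, 0.064) [490.2 263.7]
(0.06, -0.0445, 0.006) [304.9 248.9]
(-0.06, -0.0445, 0.006) [472.7 248.5]
0.1064
```

View pics/c4.png

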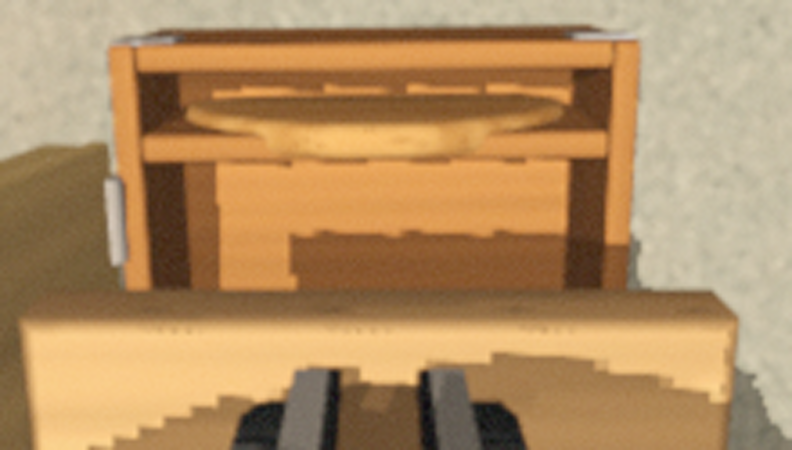

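The held wedge sits about 5 mm towards +y of the pads' centre: its top edge is at row 336 against 322 expected. It is still almost in line with the bay. I'll descend to just above the walls and check the gap directly.

>>> {"method": "drive_tool", "body": {"moves": [0.001, 0, 0.03, 0, 0, 0, 0, 0, 0, 0.03, 0, 0, 0, 0, 0, 0, 0.022, 0, 0, 0, 0, 0, 0, 0, 0, 0, 0, 0, 0, 0, 0, 0, 0, 0, 0]}}

```text
time_s: 8.92
tool_pos: [0.5771, 0.0101, 0.1011]
tcp_rot: [179.9, -0.0, -85.8]
force: [0.0, 0.3, -0.3]
finger_gap: 0.133
finger_force: 40.5
```

```bash
python3 - <<'E'
from rig import manip
from h import *
s=manip.get_state(); c=manip.read_camera("wrist"); c['state']=s; wristcam(c); pickle.dump(c,open('w5.pkl','wb'))
print(s['time_s'],s['tool_pos'],s['tcp_rot'])
cv2.imwrite('pics/c5.png',cv2.resize(c['image'][90:270,140:360,::-1],None,fx=3.3,fy=3.3,interpolation=cv2.INTER_CUBIC))
E
```

```text
8.9167 [0.57713904 0.01008375 0.10114612] [ 1.79887667e+02 -4.59190052e-02 -8.58240441e+01]
```

View pics/c5.png

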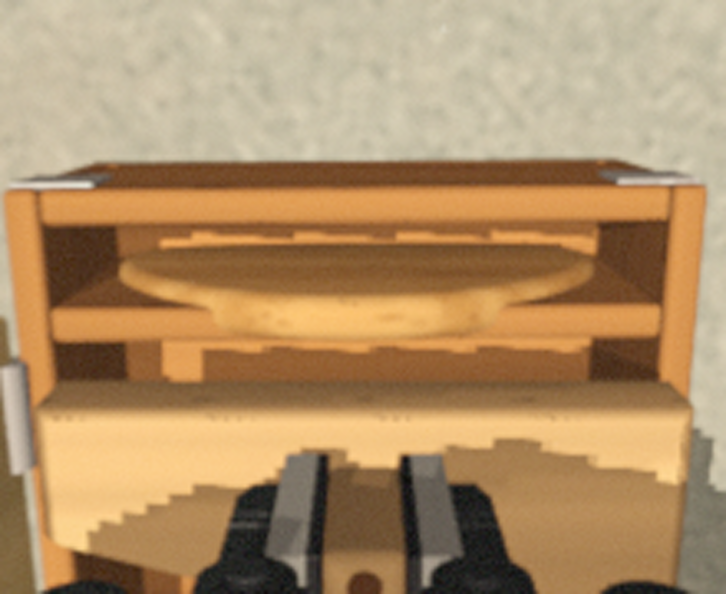

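The close view shows the divider's bay edge at crop row 338. The wedge's lower straight edge runs (55,382) to (678,382) and its top edge (38,414) to (692,414). I'll compute the gap with the camera height corrected by the known lengths.

```bash
python3 - <<'E'
from h import *
np.set_printoptions(precision=4,suppress=True)
c=pickle.load(open('w5.pkl','rb')); s=c['state']; r=lambda x,y:(140+(x+.5)/3.3-.5,90+(y+.5)/3.3-.5)
yw=np.radians(4.1); U=np.array([[np.cos(yw),np.sin(yw)],[-np.sin(yw),np.cos(yw)]])
print('tcp',U@s['tool_pos'][:2]); zu=s['tool_pos'][2]-.0238
for dz in(0,-.003,-.006,-.009):
    f=lambda x,y,z:U@onz(c,r(x,y),z+dz)[:2]
    a,b=f(55,382,zu),f(678,382,zu); t,v=f(38,414,zu+.02),f(692,414,zu+.02); d,e=f(52,338,.064),f(660,338,.064); g,h=f(6,188,.064),f(704,186,.064)
    print(dz,'bot',(a-b)[0],(a+b)/2,'top',(t-v)[0],(t+v)/2,'div',(d-e)[0],(d+e)/2,'rim',(g-h)[0],(g+h)/2, 'div-rim y',((d+e)/2-(g+h)/2)[1])
E
```

```text
tcp [ 0.5764 -0.0312]
0 bot 0.11461982484583677 [ 0.5767 -0.0449] top 0.1068416646219622 [ 0.5771 -0.0459] div 0.11928357551646629 [ 0.5787 -0.0497] rim 0.13113033889118964 [ 0.5788 -0.0791] div-rim y 0.02941864506381585
-0.003 bot 0.1166912629334309 [ 0.5767 -0.044 ] top 0.10903703583345115 [ 0.5771 -0.0449] div 0.12127887940844395 [ 0.5787 -0.0488] rim 0.13332380831405954 [ 0.5788 -0.0787] div-rim y 0.029910742460614967
-0.006 bot 0.11876270102102493 [ 0.5767 -0.043 ] top 0.1112324070449402 [ 0.577  -0.0438] div 0.12327418330042184 [ 0.5787 -0.048 ] rim 0.13551727773692956 [ 0.5789 -0.0784] div-rim y 0.030402839857414085
-0.009 bot 0.12083413910861918 [ 0.5766 -0.042 ] top 0.11342777825642913 [ 0.577  -0.0427] div 0.1252694871923995 [ 0.5787 -0.0472] rim 0.13771074715979914 [ 0.5789 -0.0781] div-rim y 0.03089493725421321
```

>>> {"method": "drive_tool", "body": {"moves": [0.002, -0.0015, 0, 0, 0, 0, 0, 0, 0, 0.02, 0, 0, 0, 0, 0, 0, 0.02, 0, 0, 0, 0, 0, 0, 0.01, 0, 0, 0, 0, 0, 0, 0, 0, 0, 0, 0]}}

```text
time_s: 9.38
tool_pos: [0.5795, 0.0078, 0.0506]
tcp_rot: [180.0, 0.0, -85.9]
force: [-1.0, 2.6, -2.9]
finger_gap: 0.127
finger_force: 47.2
```

>>> {"method": "drive_tool", "body": {"moves": [0, 0, 0.012, 0, 0, 0, 0, 0, 0, 0.007, 0, 0, 0, 0, 0, 0, 0, 0, 0, 0, 0, 0, 0, 0, 0, 0, 0, 0]}}

```text
time_s: 9.72
tool_pos: [0.58, 0.0078, 0.0328]
tcp_rot: [-180.0, 0.0, -85.9]
force: [-0.3, 4.0, -2.5]
finger_gap: 0.132
finger_force: 47.2
```

>>> {"method": "drive_tool", "body": {"moves": [-0.001, 0, 0.001, 0, 0, 0, 0, 0, 0, 0.001, 0, 0, 0, 0, 0, 0, 0.001, 0, 0, 0, 0, 0, 0, 0, 0, 0, 0, 0, 0, 0, 0, 0, 0, 0, 0]}}

```text
time_s: 10.13
tool_pos: [0.5795, 0.0084, 0.0294]
tcp_rot: [180.0, -0.0, -85.9]
force: [-0.1, -0.7, -1.3]
finger_gap: 0.129
finger_force: 47.5
```

>>> {"method": "drive_tool", "body": {"moves": [0, 0, 0, 0, 0, 0, 0.35, 0, 0, 0, 0, 0, 0, 0.35, 0, 0, -0.01, 0, 0, 0, 0.35, 0, 0, -0.03, 0, 0, 0, 0.35, 0, 0, -0.035, 0, 0, 0, 0.35]}}

```text
time_s: 10.55
tool_pos: [0.578, 0.0081, 0.1039]
tcp_rot: [179.7, -0.1, -85.9]
force: [1.0, 1.1, -0.1]
finger_gap: 0.348
finger_force: 0.0
```

>>> {"method": "drive_tool", "body": {"moves": [0, 0, -0.04, 0, 0, 0, 0.35, 0, 0, -0.035, 0, 0, 0, 0.35, 0, 0, 0, 0, 0, 0, 0.5, 0, 0, 0, 0, 0, 0, 0.5]}}

```text
time_s: 10.88
tool_pos: [0.581, 0.0089, 0.1832]
tcp_rot: [-179.6, 0.1, -85.9]
force: [-0.3, -0.3, -1.6]
finger_gap: 0.502
finger_force: 0.0
```

```bash
python3 - <<'E'
from rig import manip
from h import *
np.set_printoptions(precision=4,suppress=True)
s=manip.get_state(); c=manip.read_camera("wrist"); c['state']=s; wristcam(c); pickle.dump(c,open('w6.pkl','wb'))
print(s['time_s'],s['tool_pos'],s['force'])
im=c['image']; hsv=cv2.cvtColor(im,cv2.COLOR_RGB2HSV)
yw=np.radians(4.1); ux=np.array([np.cos(yw),np.sin(yw),0]); uy=np.array([-np.sin(yw),np.cos(yw),0]); O=np.array([.5775,.0371,0])
pb=lambda x,y,z:proj(c,O+ux*x+uy*y+[0,0,z])
for n,q in dict(straightL=(.055,-.044,.026),straightR=(-.055,-.044,.026),div=(0,-.0445,.064),tabtop=(0,-.024,.057),tabF=(0,-.035,.057),tabB=(0,-.013,.057),tL=(.006,-.024,.057),tR=(-.006,-.024,.057),farwall=(0,.0445,.064)).items(): print(n,pb(*q).round(1))
u=pb(0,-.024,.057).astype(int)
print('cols V along tab row',u, im[u[1]-3:u[1]+4,u[0]-24:u[0]+25].mean(0).sum(1).astype(int).tolist())
print('rows R+G+B along tab col',im[u[1]-45:u[1]+60,u[0]-3:u[0]+4].mean(1).sum(1).astype(int).tolist())
plan(.5502,.2875,.15,-76.8,9)
E
```

```text
10.8833 [0.581  0.0089 0.1832] [-0.3052 -0.2898 -1.6039]
straightL [200.6 164.1]
straightR [305.2 164.1]
div [253.1 170.7]
tabtop [253.  190.2]
tabF [253. 179.]
tabB [253. 201.]
tL [246.8 190.1]
tR [259.2 190.2]
farwall [252.9 257.6]
cols V along tab row [252 190] [570, 572, 572, 578, 577, 579, 578, 578, 576, 577, 577, 577, 576, 579, 576, 575, 578, 576, 518, 498, 532, 548, 548, 545, 539, 537, 551, 559, 561, 527, 438, 371, 366, 366, 387, 468, 547, 572, 572, 569, 571, 569, 571, 568, 570, 568, 569, 569, 566]
rows R+G+B along tab col [343, 266, 274, 269, 279, 368, 397, 272, 230, 242, 253, 251, 249, 266, 287, 356, 420, 467, 524, 529, 524, 521, 515, 491, 429, 468, 560, 545, 445, 293, 271, 277, 276, 296, 417, 528, 550, 507, 416, 378, 394, 472, 541, 563, 552, 548, 542, 544, 536, 486, 391, 368, 390, 466, 510, 445, 296, 284, 279, 257, 251, 253, 235, 236, 241, 248, 260, 258, 265, 265, 260, 262, 249, 254, 250, 250, 249, 254, 252, 258, 289, 340, 364, 365, 380, 395, 406, 410, 404, 359, 249, 206, 207, 198, 199, 209, 210, 212, 213, 213, 214, 213, 217, 208, 208]
dist 0.2821 deg 9.1
-0.031, 0.001, 0.003, -0.0, 0.0, -0.018
-0.031, 0.001, 0.004, -0.0, 0.0, -0.018
-0.031, -0.0, 0.003, -0.0, 0.0, -0.018
-0.031, -0.001, 0.004, -0.0, 0.0, -0.018
-0.031, -0.001, 0.003, -0.001, 0.0, -0.017
-0.031, -0.002, 0.004, -0.0, 0.0, -0.018
-0.031, -0.002, 0.003, -0.001, 0.0, -0.017
-0.031, -0.003, 0.004, -0.0, 0.0, -0.018
-0.032, -0.003, 0.003, -0.001, 0.001, -0.017
```

>>> {"method": "drive_tool", "body": {"moves": [-0.031, 0.001, 0.003, 0, 0, -0.018, 0.5, -0.031, 0.001, 0.004, 0, 0, -0.018, 0.5, -0.031, 0, 0.003, 0, 0, -0.018, 0.5, -0.031, -0.001, 0.004, 0, 0, -0.018, 0.5, -0.031, -0.001, 0.003, 0, 0, -0.017, 0.5]}}

```text
time_s: 11.35
tool_pos: [0.5618, 0.1636, 0.1609]
tcp_rot: [179.9, -0.1, -80.8]
force: [-0.3, -0.5, 0.5]
finger_gap: 0.498
finger_force: 0.0
```

>>> {"method": "drive_tool", "body": {"moves": [-0.031, -0.002, 0.004, 0, 0, -0.018, 0.5, -0.031, -0.002, 0.003, 0, 0, -0.017, 0.5, -0.031, -0.003, 0.004, 0, 0, -0.018, 0.5, -0.032, -0.003, 0.003, 0, 0, -0.017, 0.5, 0, 0, 0, 0, 0, 0, 0.5]}}

```text
time_s: 11.77
tool_pos: [0.5484, 0.2914, 0.1462]
tcp_rot: [179.9, -0.1, -76.6]
force: [0.8, -0.4, 0.2]
finger_gap: 0.497
finger_force: 0.0
```

>>> {"method": "drive_tool", "body": {"moves": [0, 0, 0, 0, 0, 0, 0.5, 0, 0, 0, 0, 0, 0, 0.5]}}

```text
time_s: 11.93
tool_pos: [0.5488, 0.287, 0.1471]
tcp_rot: [179.9, -0.1, -76.8]
force: [0.5, -0.1, -0.9]
finger_gap: 0.5
finger_force: 0.0
```

```bash
python3 - <<'E'
from rig import manip
from h import *
np.set_printoptions(precision=4,suppress=True)
s=manip.get_state(); c=manip.read_camera("wrist"); c['state']=s; wristcam(c); pickle.dump(c,open('w7.pkl','wb'))
print(s['time_s'],s['tool_pos'],s['tcp_rot'])
u=proj(c,(.5502,.2875,.051)); print('pred tab top',u); u=u.round().astype(int)
g=c['image'].astype(int).sum(2)
for y in range(u[1]-20,u[1]+22): print(y,' '.join(f'{v:3d}' for v in g[y,u[0]-14:u[0]+15:1]))
E
```

```text
11.9333 [0.5488 0.287  0.1471] [179.8731  -0.071  -76.797 ]
pred tab top [248.9475 194.9794]
175 501 496 499 502 506 506 447 324 247 237 232 233 234 234 220 235 246 230 311 459 502 501 500 499 506 501 503 500 507
176 494 500 505 498 505 497 411 268 221 222 221 220 225 218 236 219 234 200 236 447 504 503 510 499 502 506 504 502 501
177 505 501 496 497 499 503 404 262 224 228 228 225 233 216 230 231 245 202 234 448 501 508 495 503 503 503 500 498 506
178 502 495 499 501 497 500 380 243 222 228 232 220 231 229 236 241 236 227 208 399 450 494 502 504 499 506 502 503 508
179 500 504 504 502 503 486 361 226 239 229 228 229 239 245 238 221 241 231 195 279 319 412 487 509 501 505 504 506 502
180 503 500 501 502 507 466 344 259 267 275 270 283 285 273 241 242 269 252 222 261 306 338 461 502 504 503 502 506 507
181 506 499 506 500 511 461 379 361 379 388 390 386 383 388 359 368 368 380 335 286 290 314 407 461 494 508 511 510 500
182 503 506 495 503 506 449 431 452 466 463 462 468 471 467 475 463 459 460 415 327 303 305 331 349 456 503 508 507 495
183 506 507 507 509 501 439 420 475 483 498 484
[... 3332 characters left out ...]
 275 279 274 270 283 276 254 263 259 260 266 275 277 280 283 288 286 297 294 357 314 261 273 355 435
212 275 288 275 279 279 278 271 258 264 273 264 267 260 264 282 277 270 273 273 269 268 274 275 285 273 256 265 272 364
213 258 252 270 273 276 279 263 265 261 268 256 239 263 270 282 281 275 268 273 270 266 268 263 270 253 255 261 266 272
214 266 256 267 262 279 269 268 261 255 262 260 251 263 283 276 268 274 284 268 270 262 271 276 259 267 261 261 260 268
215 276 262 261 259 280 263 260 256 258 265 269 272 280 270 281 268 260 272 254 278 268 274 263 272 271 274 264 259 260
216 276 268 271 260 268 256 267 271 271 273 274 253 271 269 266 264 249 273 273 264 265 271 268 268 263 253 268 253 255
```

>>> {"method": "drive_tool", "body": {"moves": [0.0015, -0.003, 0.035, 0, 0, 0, 0.5, 0, 0, 0.035, 0, 0, 0, 0.5, 0, 0, 0.035, 0, 0, 0, 0.5, 0, 0, 0.018, 0, 0, 0, 0.4, 0, 0, 0, 0, 0, 0, 0.4]}}

```text
time_s: 12.4
tool_pos: [0.5516, 0.284, 0.0217]
tcp_rot: [179.7, -0.2, -76.9]
force: [-0.1, -0.3, 0.3]
finger_gap: 0.399
finger_force: 0.0
```

>>> {"method": "drive_tool", "body": {"moves": [0, 0, 0, 0, 0, 0, 0.4]}}

```text
time_s: 12.48
tool_pos: [0.5529, 0.2854, 0.0251]
tcp_rot: [179.9, -0.1, -76.9]
force: [0.1, 0.3, 1.5]
finger_gap: 0.399
finger_force: 0.0
```

>>> {"method": "drive_tool", "body": {"moves": [0, 0, 0, 0, 0, 0, 0, 0, 0, 0, 0, 0, 0, 0, 0, 0, 0, 0, 0, 0, 0, 0, 0, 0, 0, 0, 0, 0], "grip_force": 40}}

```text
time_s: 12.82
tool_pos: [0.5537, 0.2871, 0.0272]
tcp_rot: [-179.9, 0.1, -76.8]
force: [-0.4, -1.6, 6.6]
finger_gap: 0.13
finger_force: 40.2
```

>>> {"method": "drive_tool", "body": {"moves": [0, 0, -0.01, 0, 0, 0, 0, 0, 0, -0.03, 0, 0, 0, 0, 0, 0, -0.04, 0, 0, 0, 0, 0, 0, -0.04, 0, 0, 0, 0, 0, 0, -0.035, 0, 0, 0, 0]}}

```text
time_s: 13.23
tool_pos: [0.5527, 0.2866, 0.1838]
tcp_rot: [-179.9, 0.0, -76.8]
force: [0.9, 0.5, -1.2]
finger_gap: 0.128
finger_force: 39.2
```

```bash
python3 - <<'E'
from rig import manip
from h import *
s=manip.get_state(); c=manip.read_camera("wrist"); c['state']=s; wristcam(c)
print(s['tool_pos'],s['finger_gap'])
T=Ro.from_euler('xyz',s['tcp_rot'],degrees=True)
u=proj(c,T.apply([0,0,-.027])+s['tool_pos']); print('nominal tab top centre',u); u=u.round().astype(int)
g=c['image'].astype(int).sum(2)
for y in range(u[1]-14,u[1]+28): print(y,' '.join(f'{v:3d}' for v in g[y,u[0]-16:u[0]+15:2]))
plan(.576,.0575,.18,-85.9,8)
E
```

```text
[0.55273768 0.28659651 0.18375378] 0.12751276778414572
nominal tab top centre [252.13568778 269.7869655 ]
256  52 221 283 294 286 136 103 132 119 149 297 298 285 178  45  36
257   9 226 270 276 284 207 117 121 131 234 303 300 283 178  64  53
258  69 222 281 286 289 264 198 149 190 278 299 300 289 181  75  92
259  90 234 286 293 293 282 268 233 255 298 305 305 293 170 108  88
260  67 238 291 292 286 282 291 288 295 295 288 299 278 177  87 100
261  66 218 277 288 290 284 285 273 297 292 308 299 276 192  84 120
262  92 235 285 290 298 279 281 290 289 285 300 308 272 162  95 107
263  68 232 290 298 294 302 285 275 291 286 280 296 269 147  95 121
264  69 231 289 305 288 290 278 289 279 289 290 285 276 170  86 113
265  84 236 296 294 294 286 301 283 289 287 291 283 280 165 101 110
266  74 246 299 312 297 298 292 298 293 274 284 281 265 187 100  99
267  73 245 297 313 306 309 302 289 287 288 276 284 266 143  90 124
268  62 230 309 310 311 297 297 297 292 297 292 278 266 149 101 121
269  83 242 312 322 316 314 310 302 279 299 284 282 263 172  69 115
270  67 240 306 332 316 313 313 304 301 30
[... 1501 characters left out ...]
 511 409 277 112 104
293  93 599 656 648 645 640 631 616 589 554 533 510 394 341 105 116
294 110 606 653 653 641 630 621 604 576 545 529 493 379 421 125 106
295 121 608 650 641 640 625 603 590 560 526 526 476 379 449 126 103
296 141 607 646 641 625 607 593 572 548 534 516 436 421 472 110  97
297 166 609 636 635 616 599 575 559 539 520 489 398 476 489 115 121
dist 0.2321 deg 9.2
0.029, 0.004, 0.001, -0.001, 0.001, 0.02
0.029, 0.004, 0.001, -0.001, 0.001, 0.02
0.029, 0.003, 0.001, -0.002, 0.0, 0.02
0.029, 0.002, 0.002, -0.001, 0.001, 0.02
0.029, 0.002, 0.001, -0.002, 0.0, 0.02
0.029, 0.001, 0.002, -0.001, 0.001, 0.02
0.028, 0.001, 0.002, -0.002, 0.0, 0.02
0.029, 0.0, 0.001, -0.001, 0.001, 0.02
```

>>> {"method": "drive_tool", "body": {"moves": [0.029, 0.004, 0, 0, 0, 0.02, 0, 0.029, 0.004, 0, 0, 0, 0.02, 0, 0.029, 0.003, 0, 0, 0, 0.02, 0, 0.029, 0.002, 0, 0, 0, 0.02, 0, 0.029, 0.002, 0, 0, 0, 0.02, 0]}}

```text
time_s: 13.7
tool_pos: [0.5651, 0.1401, 0.1809]
tcp_rot: [-180.0, 0.0, -82.6]
force: [-0.1, -0.2, -0.5]
finger_gap: 0.132
finger_force: 39.2
```

>>> {"method": "drive_tool", "body": {"moves": [0.029, 0.001, 0, 0, 0, 0.02, 0, 0.028, 0.001, 0, 0, 0, 0.02, 0, 0.026, 0, 0, 0, 0, 0.02, 0, 0, 0, 0, 0, 0, 0, 0, 0, 0, 0, 0, 0, 0, 0]}}

```text
time_s: 14.12
tool_pos: [0.5725, 0.0573, 0.1808]
tcp_rot: [-180.0, 0.0, -86.1]
force: [0.1, 1.1, -1.1]
finger_gap: 0.132
finger_force: 39.3
```

>>> {"method": "drive_tool", "body": {"moves": [0, 0, 0, 0, 0, 0, 0, 0, 0, 0, 0, 0, 0, 0]}}

```text
time_s: 14.28
tool_pos: [0.5727, 0.0593, 0.1805]
tcp_rot: [-180.0, 0.0, -85.9]
force: [0.2, 0.7, -0.7]
finger_gap: 0.133
finger_force: 39.3
```

```bash
python3 - <<'E'
from rig import manip
from h import *
np.set_printoptions(precision=4,suppress=True)
s=manip.get_state(); print(s['time_s'],s['tool_pos'],s['tcp_rot'],s['finger_gap'],s['force'])
S=manip.read_camera('side'); c=manip.read_camera('wrist'); c['state']=s; wristcam(c); pickle.dump((c,S),open('w8.pkl','wb'))
# dark-hole / tab-edge check along the tab centre column
T=Ro.from_euler('xyz',s['tcp_rot'],degrees=True); P=lambda *q:proj(c,T.apply(q)+s['tool_pos'])
g=c['image'].astype(int).sum(2); u=P(0,0,-.027).round().astype(int); print('nominal',u,g[u[1]-50:u[1]+30,u[0]-2:u[0]+3].mean(1).astype(int).tolist())
# wedge outline in hand: tail end / head end columns along straight-ish mid row
for n,q in dict(headside_slant=(.036-.0,.055,.0038),tail_slant=(.004,-.055,.0038),straightL=(-.02,-.055,.0038)).items(): print(n,P(*q).round(1))
E
```

```text
14.2833 [0.5727 0.0593 0.1805] [-179.9827    0.0176  -85.9495] 0.1333862393402601 [ 0.1824  0.7432 -0.7423]
nominal [252 269] [572, 472, 303, 275, 283, 284, 285, 291, 285, 289, 291, 284, 289, 294, 286, 291, 292, 289, 278, 273, 295, 291, 293, 330, 414, 451, 411, 359, 359, 356, 294, 204, 174, 170, 158, 154, 159, 166, 196, 248, 323, 359, 354, 350, 348, 353, 347, 349, 357, 354, 359, 363, 370, 342, 271, 201, 169, 159, 158, 161, 157, 195, 254, 327, 355, 399, 501, 555, 557, 559, 561, 561, 560, 563, 562, 561, 565, 564, 563, 558]
headside_slant [357.6 176.4]
tail_slant [151.4 233.7]
straightL [155.3 272.5]
```

>>> {"method": "drive_tool", "body": {"moves": [0, -0.003, 0.03, 0, 0, 0, 0, 0, 0, 0.035, 0, 0, 0, 0, 0, 0, 0.02, 0, 0, 0, 0, 0, 0, 0.015, 0, 0, 0, 0, 0, 0, 0.015, 0, 0, 0, 0]}}

```text
time_s: 14.8
tool_pos: [0.5752, 0.0595, 0.0639]
tcp_rot: [179.9, -0.0, -85.9]
force: [0.4, 0.3, -1.7]
finger_gap: 0.126
finger_force: 39.2
```

>>> {"method": "drive_tool", "body": {"moves": [0, 0, 0.01, 0, 0, 0, 0, 0, 0, 0.01, 0, 0, 0, 0, 0, 0, 0.005, 0, 0, 0, 0, 0, 0, 0, 0, 0, 0, 0]}}

```text
time_s: 15.13
tool_pos: [0.5752, 0.0589, 0.0394]
tcp_rot: [179.9, -0.0, -86.0]
force: [0.3, -0.3, -1.1]
finger_gap: 0.128
finger_force: 39.2
```

No contact so far. Lower the last 8 mm.

>>> {"method": "drive_tool", "body": {"moves": [0, 0, 0.004, 0, 0, 0, 0, 0, 0, 0.003, 0, 0, 0, 0, 0, 0, 0.001, 0, 0, 0, 0, 0, 0, 0, 0, 0, 0, 0, 0, 0, 0, 0, 0, 0, 0]}}

```text
time_s: 15.55
tool_pos: [0.5762, 0.0591, 0.0332]
tcp_rot: [-179.9, 0.0, -86.0]
force: [-1.5, 0.6, 4.7]
finger_gap: 0.129
finger_force: 40.1
```

>>> {"method": "drive_tool", "body": {"moves": [0, 0, 0, 0, 0, 0, 0.35, 0, 0, 0, 0, 0, 0, 0.35, 0, 0, -0.01, 0, 0, 0, 0.35, 0, 0, -0.03, 0, 0, 0, 0.35, 0, 0, -0.035, 0, 0, 0, 0.35]}}

```text
time_s: 15.97
tool_pos: [0.5742, 0.0582, 0.1067]
tcp_rot: [179.7, -0.1, -86.0]
force: [0.3, 0.4, 0.6]
finger_gap: 0.352
finger_force: 0.0
```

>>> {"method": "drive_tool", "body": {"moves": [0, 0, -0.04, 0, 0, 0, 0.35, 0, 0, -0.04, 0, 0, 0, 0.35, 0, 0, -0.04, 0, 0, 0, 0.25, 0.02, 0, 0, 0, 0, 0, 0.25, 0, 0, 0, 0, 0, 0, 0.25]}}

```text
time_s: 16.38
tool_pos: [0.5784, 0.0379, 0.2316]
tcp_rot: [-179.6, 0.1, -86.0]
force: [-0.5, -0.2, -0.9]
finger_gap: 0.254
finger_force: 0.0
```

>>> {"method": "drive_tool", "body": {"moves": [0, 0, 0, 0, 0, 0, 0.25]}}

```text
time_s: 16.47
tool_pos: [0.5771, 0.0384, 0.2287]
tcp_rot: [-179.9, 0.0, -86.1]
force: [0.2, 0.3, -0.4]
finger_gap: 0.251
finger_force: 0.0
```

```bash
python3 - <<'E'
from rig import manip
from h import *
np.set_printoptions(precision=4,suppress=True)
s=manip.get_state(); c=manip.read_camera("wrist"); c['state']=s; wristcam(c); pickle.dump(c,open('w9.pkl','wb'))
print(s['time_s'],s['tool_pos'],s['tcp_rot'])
yw=np.radians(4.1); ux=np.array([np.cos(yw),np.sin(yw),0]); uy=np.array([-np.sin(yw),np.cos(yw),0]); O=np.array([.5775,.0371,0])
pb=lambda x,y,z:proj(c,O+ux*x+uy*y+[0,0,z])
g=c['image'].astype(int).sum(2)
for n,y in(('w1',-.024),('w2',.020)):
    u=pb(0,y,.057); print(n,'pred',u,'11mm ahead',pb(0,y-.011,.057),'6mm',pb(-.006,y,.057)); u=u.round().astype(int)
    for r in range(u[1]-14,u[1]+16): print(r,' '.join(f'{v:3d}' for v in g[r,u[0]-12:u[0]+13]))
E
```

```text
16.4667 [0.5771 0.0384 0.2287] [-179.8941    0.0458  -86.0527]
w1 pred [250.4538 153.0976] 11mm ahead [250.4266 142.9222] 6mm [255.949  153.0799]
139 466 455 462 470 468 462 463 467 519 545 553 549 548 548 546 550 548 545 546 543 542 541 489 460 459
140 557 554 547 550 551 548 556 545 526 510 515 516 512 514 504 528 541 553 544 547 548 550 548 542 543
141 552 560 557 555 547 551 551 512 429 385 384 378 373 378 385 417 468 530 552 550 549 545 547 552 543
142 551 559 548 548 554 554 540 438 308 282 276 272 280 261 277 273 329 484 540 540 542 552 540 549 537
143 548 545 544 546 544 547 512 409 360 381 381 393 387 390 392 393 354 425 479 527 549 542 543 538 536
144 540 537 541 546 535 534 496 452 480 496 500 499 499 507 514 507 458 355 351 491 548 552 543 547 549
145 535 537 531 540 537 530 472 499 552 552 543 513 506 518 550 549 494 363 345 468 493 537 561 558 561
146 544 542 538 548 541 540 473 501 565 568 518 420 401 443 531 558 490 359 337 367 393 519 570 566 568
147 556 557 563 561 565 556 489 502 555 546 422 294 263 305 482 548 488 364 346 363 388 530 569 570 570
148 571 573 577 57
[... 4668 characters left out ...]
 462 519 544 519 458 438 456 523 543 507 362 281 313 438 473 434 345 295 290
202 244 252 254 247 238 250 322 432 473 453 453 435 445 446 455 405 280 178 181 219 223 209 192 191 186
203 192 185 190 187 203 202 203 228 250 245 225 224 205 218 210 190 153 160 147 134 124 139 130 145 145
204 202 206 191 185 208 209 175 173 170 128 154 144 130 149 146 147 135 161 162 148 149 163 150 138 159
205 208 202 199 181 196 190 181 171 170 151 144 152 157 166 163 148 146 169 151 155 170 166 145 164 158
206 194 199 172 162 157 166 167 151 165 164 162 145 171 166 162 160 174 159 156 145 148 160 172 151 177
207 196 170 176 124 144 173 162 156 177 178 161 160 147 162 170 166 167 167 163 180 176 156 177 166 163
```

Both tabs are measured in the bay: wedge 1 at (0, −24) mm and wedge 2 at (0, +22) mm in the box frame, square with it. Next, regrip the bar and shut the flap.

>>> {"method": "drive_tool", "body": {"moves": [0, -0.032, 0, 0, 0, 0, 0.25, 0, -0.032, 0, 0, 0, 0, 0.25, 0, -0.032, 0, 0, 0, 0, 0.25, 0, -0.031, 0, 0, 0, 0, 0.25, 0, 0, 0, 0, 0, 0, 0.25]}}

```text
time_s: 16.93
tool_pos: [0.7072, 0.0483, 0.2238]
tcp_rot: [179.8, -0.1, -86.0]
force: [-0.9, -0.6, -0.7]
finger_gap: 0.254
finger_force: 0.0
```

>>> {"method": "drive_tool", "body": {"moves": [0, 0, 0, 0, 0, 0, 0.25]}}

```text
time_s: 17.02
tool_pos: [0.7042, 0.0481, 0.2243]
tcp_rot: [179.8, -0.1, -86.0]
force: [0.0, -0.2, -0.2]
finger_gap: 0.249
finger_force: 0.0
```

```bash
python3 - <<'E'
from rig import manip
from h import *
np.set_printoptions(precision=4,suppress=True)
s=manip.get_state(); c=manip.read_camera("wrist"); c['state']=s; wristcam(c); pickle.dump(c,open('w10.pkl','wb'))
print(s['time_s'],s['tool_pos'],s['tcp_rot'])
g=c['image'].astype(int).sum(2)
for z in(.170,.176):
    u=proj(c,(.7047,.0456,z)); print('bar pred',z,u,'end',proj(c,(.7069,.0157,z)),'1cm x',proj(c,(.7147,.0456,z)))
u=u.round().astype(int)
for r in (u[1]-40,u[1]-30,u[1]-15,u[1]-5): print(r,c['image'][r,u[0]-40:u[0]+41:2].tolist() if 0 else [tuple(v) for v in c['image'][r,u[0]-30:u[0]+31:3].tolist()])
E
```

```text
17.0167 [0.7042 0.0481 0.2243] [179.7592  -0.0559 -86.0052]
bar pred 0.17 [250.2921 207.0702] end [250.1239 165.8978] 1cm x [236.421  206.1823]
bar pred 0.176 [250.3543 209.7701] end [250.1837 167.4771] 1cm x [236.084  208.8599]
170 [(229, 217, 178), (230, 218, 179), (229, 216, 175), (231, 217, 176), (230, 215, 173), (231, 215, 173), (216, 191, 152), (158, 136, 107), (150, 135, 113), (187, 174, 159), (207, 193, 178), (198, 186, 170), (201, 189, 171), (204, 191, 175), (206, 193, 177), (209, 196, 180), (211, 199, 183), (212, 199, 183), (217, 203, 187), (219, 206, 189), (220, 207, 191)]
180 [(230, 216, 175), (229, 213, 172), (230, 214, 174), (230, 215, 171), (229, 212, 171), (229, 211, 170), (230, 211, 170), (230, 212, 169), (185, 163, 131), (184, 171, 156), (203, 190, 174), (187, 172, 157), (142, 131, 119), (188, 176, 150), (189, 179, 154), (180, 171, 145), (174, 166, 141), (103, 97, 81), (109, 101, 86), (179, 171, 145), (172, 164, 141)]
195 [(228, 204, 162), (231, 212, 168), (230, 213, 173), (230, 213, 171), (230, 213, 170), (229, 213, 171), (231, 215, 173), (230, 212, 171), (213, 193, 153), (182, 167, 152), (201, 187, 171), (189, 176, 159), (145, 134, 120), (177, 166, 143), (176, 166, 141), (133, 125, 105), (110, 104, 88), (119, 109, 95), (109, 101, 82), (186, 174, 148), (176, 165, 141)]
205 [(214, 189, 148), (224, 199, 158), (230, 210, 168), (230, 214, 172), (230, 215, 175), (230, 215, 176), (231, 216, 178), (223, 206, 167), (184, 165, 129), (183, 169, 154), (200, 187, 172), (190, 175, 158), (148, 137, 122), (114, 106, 90), (110, 102, 82), (112, 105, 89), (111, 105, 87), (106, 100, 85), (108, 102, 85), (103, 97, 83), (114, 105, 88)]
```

The bar shows at cols 245–257, matching the prediction of 250. Descend and grip.

>>> {"method": "drive_tool", "body": {"moves": [0, 0, 0.03, 0, 0, 0, 0.25, 0, 0, 0.025, 0, 0, 0, 0.25, 0, 0, 0.013, 0, 0, 0, 0.25, 0, 0, 0, 0, 0, 0, 0.25, 0, 0, 0, 0, 0, 0, 0.25]}}

```text
time_s: 17.48
tool_pos: [0.703, 0.0479, 0.1596]
tcp_rot: [180.0, -0.0, -86.0]
force: [1.2, 0.1, 0.8]
finger_gap: 0.25
finger_force: 0.0
```

>>> {"method": "drive_tool", "body": {"moves": [0, 0, 0, 0, 0, 0, 0, 0, 0, 0, 0, 0, 0, 0, 0, 0, 0, 0, 0, 0, 0, 0, 0, 0, 0, 0, 0, 0], "grip_force": 35}}

```text
time_s: 17.82
tool_pos: [0.7043, 0.048, 0.1607]
tcp_rot: [-179.9, 0.0, -86.0]
force: [-0.4, 1.4, 3.0]
finger_gap: 0.086
finger_force: 34.4
```

>>> {"method": "drive_tool", "body": {"moves": [0, 0.019, -0.009, 0, 0, 0, 0, 0, 0.02, -0.006, 0, 0, 0, 0, 0, 0.021, -0.002, 0, 0, 0, 0, 0, 0.021, 0.0015, 0, 0, 0, 0, 0, 0, 0, 0, 0, 0, 0]}}

```text
time_s: 18.23
tool_pos: [0.6212, 0.0416, 0.177]
tcp_rot: [-179.8, 0.0, -86.0]
force: [-2.8, -1.8, 6.8]
finger_gap: 0.082
finger_force: 35.5
```

>>> {"method": "drive_tool", "body": {"moves": [0, 0.02, 0.005, 0, 0, 0, 0, 0, 0.019, 0.008, 0, 0, 0, 0, 0, 0.0175, 0.0115, 0, 0, 0, 0, 0, 0, 0, 0, 0, 0, 0]}}

```text
time_s: 18.57
tool_pos: [0.5638, 0.0373, 0.1494]
tcp_rot: [179.9, 0.0, -86.0]
force: [-2.0, -1.6, -1.9]
finger_gap: 0.087
finger_force: 35.7
```

>>> {"method": "drive_tool", "body": {"moves": [0, 0.0155, 0.014, 0, 0, 0, 0, 0, 0.0125, 0.0165, 0, 0, 0, 0, 0, 0.006, 0.01, 0, 0, 0, 0, 0, 0, 0, 0, 0, 0, 0, 0, 0, 0, 0, 0, 0, 0]}}

```text
time_s: 18.98
tool_pos: [0.5327, 0.0352, 0.1095]
tcp_rot: [179.9, -0.1, -86.0]
force: [1.2, -4.7, -3.0]
finger_gap: 0.085
finger_force: 35.5
```

>>> {"method": "drive_tool", "body": {"moves": [0, 0.004, 0.009, 0, 0, 0, 0, 0, 0.0015, 0.004, 0, 0, 0, 0, 0, 0, 0, 0, 0, 0, 0, 0, 0, 0, 0, 0, 0, 0]}}

```text
time_s: 19.32
tool_pos: [0.5273, 0.0348, 0.0968]
tcp_rot: [179.9, -0.1, -86.0]
force: [0.2, -5.1, -1.4]
finger_gap: 0.087
finger_force: 35.5
```

>>> {"method": "drive_tool", "body": {"moves": [0, 0.001, 0.003, 0, 0, 0, 0, 0, 0, 0.003, 0, 0, 0, 0, 0, 0, 0, 0, 0, 0, 0, 0, 0, 0, 0, 0, 0, 0]}}

```text
time_s: 19.65
tool_pos: [0.5272, 0.0347, 0.0944]
tcp_rot: [-179.9, -0.1, -85.9]
force: [-11.9, -4.9, 30.7]
finger_gap: 0.084
finger_force: 39.7
```

>>> {"method": "drive_tool", "body": {"moves": [0, 0, -0.003, 0, 0, 0, 0, 0, 0, 0, 0, 0, 0, 0.3, 0, 0, 0, 0, 0, 0, 0.4, 0, 0, -0.02, 0, 0, 0, 0.4, 0, 0, -0.03, 0, 0, 0, 0.3]}}

```text
time_s: 20.07
tool_pos: [0.5246, 0.0351, 0.1417]
tcp_rot: [179.7, -0.1, -86.0]
force: [0.9, -0.5, -0.1]
finger_gap: 0.301
finger_force: 0.0
```

>>> {"method": "drive_tool", "body": {"moves": [0, 0, 0, 0, 0, 0, 0, 0, 0, 0, 0, 0, 0, 0, 0, 0, 0, 0, 0, 0, 0, 0, 0, 0, 0, 0, 0, 0]}}

```text
time_s: 20.4
tool_pos: [0.5258, 0.0354, 0.143]
tcp_rot: [179.9, -0.0, -86.0]
force: [-0.1, -0.1, 1.0]
finger_gap: 0.003
finger_force: 0.0
```

```bash
python3 - <<'E'
from rig import manip
s=manip.get_state(); print(s['time_s'],s['tool_pos'],s['force'],s['finger_gap'])
E
```

```text
20.4 [0.5257959  0.03537846 0.14296246] [-0.09456638 -0.0941983   1.02829042] 0.002925663552018888
```

>>> {"method": "drive_tool", "body": {"moves": [0, -0.003, 0.02, 0, 0, 0, 0, 0, 0, 0.01, 0, 0, 0, 0, 0, 0, 0.002, 0, 0, 0, 0, 0, 0, 0, 0, 0, 0, 0]}}

```text
time_s: 20.73
tool_pos: [0.5282, 0.0351, 0.1104]
tcp_rot: [179.8, -0.1, -86.0]
force: [0.2, -0.5, 1.3]
finger_gap: -0.002
finger_force: 0.0
```

>>> {"method": "drive_tool", "body": {"moves": [0, 0, 0.002, 0, 0, 0, 0, 0, 0, 0, 0, 0, 0, 0, 0, 0, 0, 0, 0, 0, 0]}}

```text
time_s: 20.98
tool_pos: [0.5294, 0.0356, 0.1102]
tcp_rot: [-180.0, 0.0, -86.0]
force: [-0.4, -0.3, 1.0]
finger_gap: 0.003
finger_force: 0.0
```

>>> {"method": "drive_tool", "body": {"moves": [0, 0, 0.002, 0, 0, 0, 0, 0, 0, 0, 0, 0, 0, 0, 0, 0, 0, 0, 0, 0, 0]}}

```text
time_s: 21.23
tool_pos: [0.5297, 0.0357, 0.1089]
tcp_rot: [-179.9, 0.0, -86.0]
force: [-2.1, 0.3, 7.4]
finger_gap: 0.001
finger_force: 3.2
```

>>> {"method": "drive_tool", "body": {"moves": [0, 0, 0.002, 0, 0, 0, 0, 0, 0, 0, 0, 0, 0, 0, 0, 0, 0, 0, 0, 0, 0]}}

```text
time_s: 21.48
tool_pos: [0.5299, 0.0357, 0.1085]
tcp_rot: [-179.9, 0.0, -85.9]
force: [-8.5, 1.6, 21.2]
finger_gap: 0.001
finger_force: 10.8
```

Contact comes at z = 0.109 and is stiff, which is exactly the bar's height with the flap shut. Back off and hand in.

>>> {"method": "drive_tool", "body": {"moves": [0, 0, -0.02, 0, 0, 0, 0, 0, 0, -0.04, 0, 0, 0, 0, 0, 0, -0.04, 0, 0, 0, 0, 0, 0, 0, 0, 0, 0, 0, 0, 0, 0, 0, 0, 0, 0]}}

```text
time_s: 21.9
tool_pos: [0.5307, 0.0361, 0.2088]
tcp_rot: [-179.7, 0.1, -86.0]
force: [-0.8, -0.1, -1.1]
finger_gap: -0.003
finger_force: 0.0
```

```bash
python3 - <<'E'
from rig import manip
s=manip.get_state(); print(s['time_s'],s['tool_pos'],s['force'])
print(manip.sign_off())
E
```

```text
21.9 [0.53066296 0.03610112 0.20881142] [-0.8226468  -0.09612868 -1.10305725]
the job is handed in; nothing more can be done
None
```

The job is handed in at 21.9 s with no verdict returned: by my measurements both wedges lie head to tail in the bay, tabs about 46 mm apart, and the flap is shut, its bar at the shut height.

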